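# Strip a shaft-end stack and set each part at its station

### The job

Strip the stack on the stub from the top down and set each part at its station, the same way up as it is now: stand the sleeve near the middle of the black surface plate, lay the split collar flat in the parts dish, put the ball bearing over the mandrel's spigot and down onto its shoulder, and seat the belt pulley flat in the recess of the bolster ring. Leave them all there, released and still.

Things in the scene. Friction and masses are not known exactly. Their poses are not given: they have to be found in the camera images.
- stub: Fixed dark round flange, 80 mm across, 12 mm high, with a steel pin (12 mm diameter, coned tip) up to 53 mm above the bench. The stack stands on it, 96 mm high in all, bottom to top: pulley, bearing, collar, sleeve; pulley and bearing have 4 mm of play about the pin, which ends in the bearing; collar and sleeve just lie on top. Origin: centre of its underside; z up.
- sleeve: Top of the stack: plain bronze spacer sleeve, 28 mm outside diameter, 26 mm high, bore 20.5 mm, about 0.08 kg. Origin: centre of its underside; z is its axis, up.
- collar: Second from the top: dark split shaft collar with a clamp screw, 40 mm outside diameter, 16 mm thick, bore 20.5 mm, about 0.12 kg. Origin: centre of its underside; z is its axis, up.
- bearing: Third: sealed ball bearing, bright rings with a black seal, 47 mm outside diameter, 14 mm thick, bore 20.5 mm, about 0.11 kg (one rigid piece). Origin: centre of its underside; z is its axis, up.
- pulley: Bottom of the stack: grey cast-iron V-belt pulley, 62 mm diameter over both flanges, 28 mm high (the groove lies between 7 and 21 mm), bore 20.5 mm, about 0.30 kg. Origin: centre of its underside; z is its axis, up.
- surface_plate: Fixed black granite surface plate, 76 x 76 mm, flat top 22 mm above the bench: station of the sleeve. Origin: centre of its underside, on the bench; x and y along its edges, z up.
- dish: Fixed shallow round steel parts dish on a rubber foot, 85 mm across the rim, rim 16 mm and flat inner floor 8 mm above the bench, inner floor 73 mm across: station of the collar. Origin: centre of its underside, on the bench; z up.
- mandrel: Fixed bearing mandrel: dark flange 66 mm across, 10 mm high, on it a bright column 27 mm in diameter with a flat shoulder 30 mm above the bench, then a 12 mm spigot, coned from 38 mm to its tip at 46 mm above the bench. Station of the bearing: on the shoulder, spigot in the bore (4 mm of play). Origin: centre of its underside, on the bench; z up.
- bolster: Fixed dark steel bolster ring (support ring of the press), 84 mm across, rim 22 mm above the bench, with a round recess 74 mm across and 6 mm deep whose flat seat is 16 mm above the bench, and a hole of 28 mm through its middle: station of the pulley (6 mm of play all round). Origin: centre of its underside, on the bench; z up.
- lever_press_left: Bystander, fixed: lever press, base 200 x 143 mm, column 0.32 m and lever ball 0.43 m tall; a part may have to go round its front, over x = 0.42, from the bench left of it (y > 0.12) to the rest. A carton (x 0.38 to 0.54, y -0.21 to -0.01) with a tape roll on it is 155 mm tall, the crate on the right (y < -0.28) 110 mm. Origin: centre of its underside.
Not all that is in view belongs to the job. Leave any orange look-alike of the collar alone.

How it is judged:
On the way, in this order (a step that is already met when the one before it is completed fails the run):
1. the sleeve stands on the surface plate (horizontal distance between sleeve and surface_plate below 0.02 m and z of sleeve in the frame of surface_plate between 0.019 and 0.025 m and angle between sleeve's own z axis and vertical below 0.1 rad), for 0.2 s.
2. the collar lies in the dish (horizontal distance between collar and dish below 0.02 m and z of collar in the frame of dish between 0.005 and 0.011 m and angle between collar's own z axis and vertical below 0.1 rad), for 0.2 s.
3. the bearing sits on the mandrel's shoulder (horizontal distance between bearing and mandrel below 0.006 m and z of bearing in the frame of mandrel between 0.027 and 0.033 m and angle between bearing's own z axis and vertical below 0.1 rad), for 0.2 s.
4. the pulley sits in the bolster's recess (horizontal distance between pulley and bolster below 0.009 m and z of pulley in the frame of bolster between 0.013 and 0.019 m and angle between pulley's own z axis and vertical below 0.1 rad), for 0.2 s.
At the end, for the whole second after the job is handed in: All still, upright within 0.1 rad, height within 3 mm of the seat: sleeve on the surface plate within 20 mm of its centre, collar on the dish's floor within 20 mm of its centre, bearing on the mandrel's shoulder within 6 mm of its axis, pulley on the bolster's seat within 9 mm of its axis (all of step 1 and all of step 2 and all of step 3 and all of step 4 and linear speed of each of sleeve, collar, bearing, pulley below 0.02 m/s); the robot touches nothing.
It also fails if it takes over 128 s, if anything falls off the work surface, if the arm or the gripper's body presses on something with over 40 N, if the wrist force passes 120 N, or if a joint passes its speed limit or range.

### The arm

A 6-joint arm with a two-finger parallel gripper is mounted at the origin on a cart in front of the work surface, level with it; the furniture and walls round the work are solid. World frame = base frame: x ahead of the robot, y to its left, z up, the work surface at z = 0. Lengths are in m, angles in rad, forces in N, time in s.
With the tool pointing down it reaches from about 0.25 to 0.725 m from the base axis. Payload 9.7 kg.
Tool frame: the origin (TCP) lies midway between the tips of the shut fingers; the grasp point (between the pads) lies 19 mm behind it; z points along the fingers, y is the line along which they close (so a half turn about z gives the same grasp; the last joint's range is limited). The gripper opens to 85 mm and grips with 20 to 120 N. Pads are 22 mm wide; open, the fingers measure 114 mm over their backs; the gripper's body (76 mm by 85 mm) begins 54 mm behind the grasp point. The pads swing forward as they close: fully open they stand 13 mm farther back than shut.
Start: joints at [-1.332, 0.087, 0.176, 1.66, 0, 1.571], TCP at [0.13, -0.534, 0.231] pointing down, gripper open.
Joint ranges: [-3.13, 3.13], [-0.85, 1.81], [-1.15, 1.24], [-2.2, 2.28], [-1.44, 1.52], [-3.14, 3.14]. Speed limits (rad/s): [2.22, 2.22, 2.57, 3.14, 3.14, 3.14].

### API

Orientations are given as a unit quaternion [x, y, z, w].
In Python, from rig import manip, optics, find_in, cut_out gives the robot as it stands.
- The arm moves only by the tool servo_tool, never from a script. Its argument "moves" is a list of rows, each an object with "slide": the shift along the tool's x, y, z in m, a list of three; "twist": the turn about the tool's z in degrees; "claw": the opening, from 0 (shut) to 1 (fully open). A call has 1 to 10 rows; each row shifts and turns the commanded pose from where the row before left it, along the tool's axes as they then stand; what a row does not reach is not made up. A row lasts 1/10 s, in which the tool goes at most 50 mm and 8.59 degrees, less where a joint would pass 70% of its speed; a pose out of reach is approached as far as the arm can. A call with a gripper value outside its range is refused whole. The fingers move at their own pace and stop on an object; the grip force is fixed at half the most. Time passes only in rows, so rows that do not move let the fingers close. It gives the time, the measured TCP pose, the force, the opening and the grip force at its end, in the units of the state.
- manip.sense(): the state, without advancing time (a new reading comes with each control period).
- optics.camera(name): name is "side" or "top" or "wrist"; returns the picture (420x560x3 uint8, red, green, blue); there is no depth.
- optics.calibration(name): a dict with "fovy" (degrees; the focal length in pixels is half the picture's height over the tangent of half this angle, whatever the lens; pixels are square), "cx", "cy" (the principal point, pixels), "D" ([k1, k2, p1, p2, k3] as OpenCV has them; the pictures are not rectified), "world_from_camera" (4x4, takes a point from camera to world coordinates). Camera axes: x right, y up, looking along -z (the intrinsics and any distortion apply to the point x, -y, -z); pixel columns grow to the right and rows downward; lengths in m; the calibration is good to about 2 mm. A picture is of the moment at which its call begins: read the wrist's pose just before it. calibration takes no time and is no camera call; for the wrist camera it gives the pose at the moment of the call.
- manip.sign_off(): hands the job in; it is judged then, once.
Trained networks look in the newest picture that a camera, given by its name, has taken for a name from the list of things; names that differ only in an ending like _2 or _b are one class to them, and where a whole thing is asked for, a point or a joint stands for the part that bears it (a point fixed in the world has none). Each returns a list of dicts, best first, with "score" (0 to 1); they miss things now and then, are a little off and sometimes report something else, mostly with a low value. They report only what shows in the picture. A call takes as long as a camera call. They do not tell look-alikes from the thing itself.
- find_in(query, camera): "pixel" ([column, row] in pixels, amid what is visible of it).
- cut_out(query, camera): "region" (420x560 bool, what is visible of it) and "pixel" ([column, row] in pixels, amid what is visible of it).
The state is a dict: "t": time; "q": joint angles; "qd": joint speeds; "joint_efforts": joint torques, N m; "tcp_pos": TCP position; "tcp_rot": TCP orientation; "wrist_force": force on the tool from outside, world axes, zero at the start; "moment": the same for the moment, N m; "width": finger opening in m; "grip_force": force on a finger pad.
Only numpy, scipy, OpenCV 4.12 (cv2) and the standard library are available. Lean on these libraries where they do the work, as an engineer would, in place of code of your own. Each camera call takes 0.05 s, during which the arm holds its last target. There are 200 camera calls.

## Working session

There is one attempt and no reset: what is moved stays moved. The work goes in short steps, Python scripts to look and compute and a tool call to move; the robot and the scene stay as the last step left them, time stands still between calls to the robot, and variables do not carry over. Pictures are saved under pics/ and viewed, at most 14 in all, crops included, and the job is handed in when it is done.

Besides the shell and the picture viewer there is one more tool, called after "Emit:" as name([rows], argument=value, ...), one row to a line, values as JSON. servo_tool: Moves the arm, as the interface text tells. Its arguments: {"type":"object","properties":{"moves":{"type":"array","items":{"type":"object","properties":{"slide":{"type":"array","items":{"type":"number"}},"twist":{"type":"number"},"claw":{"type":"number"}}}}},"required":["moves"]}

```bash
mkdir -p pics; ls
cat > h.py <<'E'
import numpy as np, cv2
from rig import manip, optics, find_in, cut_out
def K(n):
    c=optics.calibration(n); f=210/np.tan(np.radians(c["fovy"])/2)
    return np.array([[f,0,c["cx"]],[0,f,c["cy"]],[0,0,1.]]),np.array(c["D"],float),np.array(c["world_from_camera"])
def at_z(n,px,z,cal=None):
    k,D,T=cal or K(n)
    u=cv2.undistortPoints(np.array([[px]],float),k,D)[0,0]
    d=T[:3,:3]@np.array([u[0],-u[1],-1.]); o=T[:3,3]
    return o+d*(z-o[2])/d[2]
def proj(n,P,cal=None):
    k,D,T=cal or K(n)
    p=(np.atleast_2d(P)-T[:3,3])@T[:3,:3]; p=p*[1,-1,-1]
    return cv2.projectPoints(p,np.zeros(3),np.zeros(3),k,D)[0][:,0]
def save(n,f): 
    im=optics.camera(n); cv2.imwrite(f,im[:,:,::-1]); return im
E
python3 - <<'E'
from h import *
s=manip.sense();print(s)
for n in("top","side"):
    im=save(n,f"pics/{n}0.png"); print(n,K(n)[2].round(3).tolist(),K(n)[0][0,0],K(n)[1])
    for q in["stub","sleeve","collar","bearing","pulley","surface_plate","dish","mandrel","bolster"]:
        print(q,[(np.round(r["pixel"]).tolist(),round(r["score"],2)) for r in find_in(q,n)][:4])
E
```

```text
pics
{'t': 0.0, 'q': array([-1.33201936e+00,  8.74329882e-02,  1.75133450e-01,  1.65984879e+00,
       -7.01982806e-06,  1.57080326e+00]), 'qd': array([ 0.00062685,  0.00025096,  0.00011164, -0.00029548,  0.00034806,
        0.00016276]), 'joint_efforts': array([-1.56216105e-03, -5.20387781e+01,  4.64800465e+01,  1.62114197e-02,
        2.53583727e-05, -4.87468071e-06]), 'tcp_pos': array([ 0.13002132, -0.53415063,  0.23059764]), 'tcp_rot': array([ 9.92881842e-01,  1.19101597e-01, -8.40022825e-05, -6.70769677e-04]), 'wrist_force': array([-0.37574024, -1.02271618,  0.0682711 ]), 'moment': array([ 0.01445611, -0.02179296, -0.02811225]), 'grip_force': 0.0, 'width': 0.08518481018448226}
top [[-0.019, 0.997, -0.075, 0.428], [-1.0, -0.02, -0.018, -0.086], [-0.019, 0.075, 0.997, 1.345], [0.0, 0.0, 0.0, 1.0]] 480.46289472307603 [-0.10234294  0.          0.          0.          0.        ]
stub [([339.0, 181.0], 0.5)]
sleeve []
collar [([332.0, 170.0], 0.46)]
bearing [([330.0, 177.0], 0.44)]
pulley [([331.0, 180.0], 0.59)]
surface_plate [([298.0, 153.0], 0.84)]
dish [([245.0, 247.0], 0.92), ([344.0, 182.0], 0.61), ([331.0, 181.0], 0.57)]
mandrel [([256.0, 176.0], 0.93)]
bolster [([193.0, 259.0], 0.77)]
side [[-0.395, -0.64, 0.659, 1.24], [0.919, -0.259, 0.299, 0.251], [-0.02, 0.723, 0.69, 0.829], [0.0, 0.0, 0.0, 1.0]] 513.3269918159391 [0.02378698 0.         0.         0.         0.        ]
stub [([210.0, 258.0], 0.67)]
sleeve [([202.0, 222.0], 0.69)]
collar [([205.0, 232.0], 0.74), ([158.0, 206.0], 0.5)]
bearing [([204.0, 240.0], 0.52)]
pulley [([209.0, 250.0], 0.68), ([301.0, 278.0], 0.46)]
surface_plate [([240.0, 282.0], 0.57)]
dish [([203.0, 241.0], 0.59), ([415.0, 224.0], 0.59), ([348.0, 217.0], 0.57)]
mandrel [([302.0, 280.0], 0.67)]
bolster [([416.0, 227.0], 0.69)]
```

Run:
```python
import cv2
a=cv2.imread("pics/top0.png");b=cv2.imread("pics/side0.png")
cv2.imwrite("pics/top0c.png",cv2.resize(a[110:320,120:400],None,fx=2.8,fy=2.8))
```

```text
(no output)
```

View pics/side0.png

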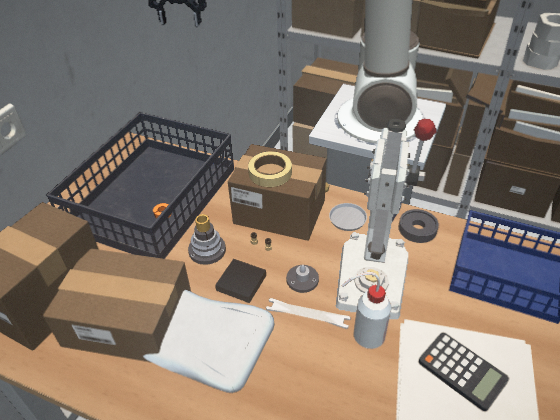

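View pics/top0.png

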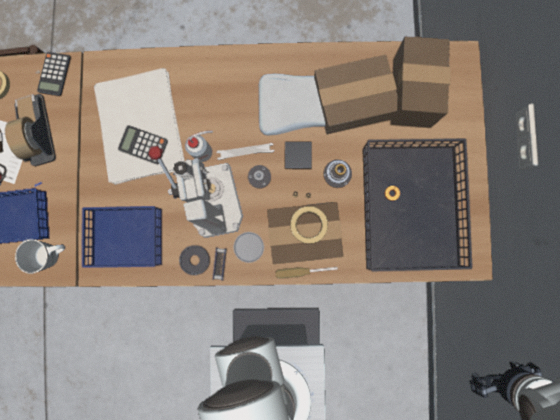

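Run:
```python
from h import *
for n in("top","side"):
    optics.camera(n)
    for q,z in[("stub",.006),("sleeve",.096),("surface_plate",.022),("dish",.012),("mandrel",.02),("bolster",.022),("lever_press_left",0.1)]:
        for r in cut_out(q,n)[:3]:
            m=r["region"].astype("uint8"); ys,xs=np.nonzero(m)
            print(n,q,round(r["score"],2),np.round(r["pixel"]),xs.min(),xs.max(),ys.min(),ys.max(),at_z(n,[(xs.min()+xs.max())/2,(ys.min()+ys.max())/2],z).round(4))
```

```text
top stub 0.74 [335. 183.] 323 351 165 187 [ 0.6208 -0.2051  0.006 ]
top sleeve 0.65 [338. 174.] 335 345 164 175 [ 0.6249 -0.2054  0.096 ]
top surface_plate 0.9 [296. 156.] 285 311 142 169 [ 0.6784 -0.0967  0.022 ]
top dish 0.88 [243. 246.] 234 263 232 262 [0.4267 0.0457 0.012 ]
top mandrel 0.9 [259. 175.] 248 270 165 187 [0.6234 0.0131 0.02  ]
top bolster 0.96 [202. 258.] 179 209 245 275 [0.3934 0.1964 0.022 ]
side stub 0.53 [205. 259.] 188 224 240 264 [ 0.6396 -0.2043  0.006 ]
side sleeve 0.69 [202. 226.] 195 209 214 231 [ 0.6388 -0.2013  0.096 ]
side surface_plate 0.62 [240. 282.] 215 265 259 302 [ 0.6918 -0.0952  0.022 ]
side dish 0.89 [348. 217.] 330 366 203 230 [0.4283 0.0446 0.012 ]
side dish 0.33 [415. 221.] 399 437 209 242 [0.3974 0.196  0.012 ]
side mandrel 0.74 [303. 280.] 286 317 265 293 [0.6404 0.016  0.02  ]
side bolster 0.61 [417. 223.] 398 437 209 243 [0.4097 0.196  0.022 ]
side lever_press_left 0.45 [203. 223.] 195 209 214 231 [ 0.6421 -0.1989  0.1   ]
```

The stack is at side (205,240), and at top (338,172). The stations are the plate at top (298,155), mandrel (259,176), dish (248,247) and bolster (195,260). I'll turn the tool so the fingers close along world x, then go over the stack.

Emit:
servo_tool([
  {"slide": [0, 0, -0.005], "twist": -8.48, "claw": 1},
  {"slide": [0, 0, -0.005], "twist": -8.48, "claw": 1},
  {"slide": [0, 0, -0.005], "twist": -8.48, "claw": 1},
  {"slide": [0, 0, -0.005], "twist": -8.48, "claw": 1},
  {"slide": [0, 0, -0.005], "twist": -8.48, "claw": 1},
  {"slide": [0, 0, -0.005], "twist": -8.48, "claw": 1},
  {"slide": [0, 0, 0], "twist": -8.48, "claw": 1},
  {"slide": [0, 0, 0], "twist": -8.48, "claw": 1},
  {"slide": [0, 0, 0], "twist": -8.48, "claw": 1},
])

```text
t: 2.7
tcp_pos: [0.1301, -0.5344, 0.2613]
tcp_rot: [0.705, 0.709, -0.0, 0.0]
wrist_force: [0.1, 0.1, -0.8]
width: 0.0855
grip_force: 0.0
```

Emit:
servo_tool([
  {"slide": [0.024, 0.036, 0], "claw": 1},
  {"slide": [0.024, 0.036, 0], "claw": 1},
  {"slide": [0.024, 0.036, 0], "claw": 1},
  {"slide": [0.024, 0.036, 0], "claw": 1},
  {"slide": [0.024, 0.036, 0], "claw": 1},
  {"slide": [0.024, 0.036, 0], "claw": 1},
  {"slide": [0.024, 0.036, 0], "claw": 1},
  {"slide": [0.024, 0.036, 0], "claw": 1},
  {"slide": [0.024, 0.036, 0], "claw": 1},
  {"slide": [0.024, 0.036, 0], "claw": 1},
])

```text
validation failed for argument at $.mo...
```

Emit:
servo_tool([
  {"slide": [0.023, 0.036, 0], "claw": 1},
  {"slide": [0.023, 0.036, 0], "claw": 1},
  {"slide": [0.023, 0.036, 0], "claw": 1},
  {"slide": [0, 0, 0], "claw": 1},
  {"slide": [0, 0, 0], "claw": 1},
])

```text
validation failed for argument at $.mo...
```

Run:
```python
from h import *
c=K("wrist"); save("wrist","pics/w1.png")
s=manip.sense();print(s["tcp_pos"],s["q"].round(2),s["tcp_rot"].round(4)); print(c[2].round(3).tolist(),c[0][0,0],c[1])
for q,z in[("stub",.012),("sleeve",.096),("collar",.07),("bearing",.054),("pulley",.04),("surface_plate",.022),("mandrel",.03),("dish",.012)]:
    for r in cut_out(q,"wrist")[:2]:
        ys,xs=np.nonzero(r["region"]); 
        print(q,round(r["score"],2),np.round(r["pixel"]),xs.min(),xs.max(),ys.min(),ys.max(),at_z("wrist",[(xs.min()+xs.max())/2,(ys.min()+ys.max())/2],z,c).round(4))
```

```text
[ 0.13009462 -0.53442223  0.26129924] [-1.33  0.1   0.25  1.72 -0.    0.22] [ 0.7017  0.7125 -0.      0.    ]
[[1.0, -0.006, -0.002, 0.13], [0.006, 0.949, 0.315, -0.452], [0.0, -0.315, 0.949, 0.404], [0.0, 0.0, 0.0, 1.0]] 304.04703357816135 [-0.00729792  0.          0.          0.          0.        ]
```

View pics/w1.png

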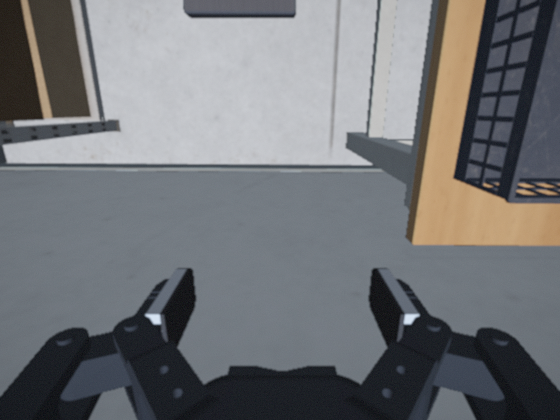

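The calls without "twist" were refused. The wrist view shows only the floor, with the fingertips near (180,310) and (385,310).

Emit:
servo_tool([
  {"slide": [0.024, 0.036, 0], "twist": 0, "claw": 1},
  {"slide": [0.024, 0.036, 0], "twist": 0, "claw": 1},
  {"slide": [0.024, 0.036, 0], "twist": 0, "claw": 1},
  {"slide": [0.024, 0.036, 0], "twist": 0, "claw": 1},
  {"slide": [0.024, 0.036, 0], "twist": 0, "claw": 1},
  {"slide": [0.024, 0.036, 0], "twist": 0, "claw": 1},
  {"slide": [0.024, 0.036, 0], "twist": 0, "claw": 1},
  {"slide": [0.024, 0.036, 0], "twist": 0, "claw": 1},
  {"slide": [0.024, 0.036, 0], "twist": 0, "claw": 1},
  {"slide": [0.024, 0.036, 0], "twist": 0, "claw": 1},
])

```text
t: 4.15
tcp_pos: [0.4914, -0.2931, 0.2614]
tcp_rot: [0.707, 0.707, 0.0, 0.0]
wrist_force: [0.2, -0.8, 0.4]
width: 0.0856
grip_force: 0.0
```

Emit:
servo_tool([
  {"slide": [0.023, 0.036, 0], "twist": 0, "claw": 1},
  {"slide": [0.023, 0.036, 0], "twist": 0, "claw": 1},
  {"slide": [0.023, 0.036, 0], "twist": 0, "claw": 1},
  {"slide": [0, 0, 0], "twist": 0, "claw": 1},
  {"slide": [0, 0, 0], "twist": 0, "claw": 1},
  {"slide": [0, 0, 0], "twist": 0, "claw": 1},
])

```text
t: 4.75
tcp_pos: [0.5975, -0.2259, 0.2615]
tcp_rot: [0.707, 0.707, -0.0, 0.0]
wrist_force: [-0.7, 0.2, -0.2]
width: 0.0855
grip_force: 0.0
```

```bash
cat > look.py <<'E'
from h import *
import sys
def look(fn,qs):
    s=manip.sense();c=K("wrist"); save("wrist",fn)
    print(s["t"],s["tcp_pos"].round(4),s["q"].round(2),"a",np.degrees(2*np.arctan2(s["tcp_rot"][1],s["tcp_rot"][0])).round(2))
    for q,z in qs:
        for r in cut_out(q,"wrist")[:2]:
            ys,xs=np.nonzero(r["region"]); 
            print(q,round(r["score"],2),np.round(r["pixel"]),xs.min(),xs.max(),ys.min(),ys.max(),at_z("wrist",[(xs.min()+xs.max())/2,(ys.min()+ys.max())/2],z,c).round(4))
    return c
E
python3 - <<'E'
from look import *
look("pics/w2.png",[("stub",.012),("sleeve",.096),("collar",.07),("bearing",.054),("pulley",.04),("surface_plate",.022),("mandrel",.03)])
E
```

```text
4.75 [ 0.5975 -0.2259  0.2615] [-0.36  0.33  0.52  1.76 -0.    1.21] a 89.95
stub 0.9 [287. 141.] 275 335 129 190 [ 0.6282 -0.2045  0.012 ]
stub 0.59 [353.  62.] 319 390 29 102 [ 0.6839 -0.0941  0.012 ]
sleeve 0.75 [312. 175.] 295 323 158 187 [ 0.6263 -0.2048  0.096 ]
collar 0.83 [260. 266.] 248 277 250 279 [ 0.5745 -0.3245  0.07  ]
collar 0.8 [308. 158.] 291 327 147 180 [ 0.6283 -0.1999  0.07  ]
bearing 0.6 [304. 150.] 288 328 144 176 [ 0.6285 -0.1986  0.054 ]
pulley 0.6 [301. 144.] 283 333 135 188 [ 0.6297 -0.2026  0.04  ]
pulley 0.33 [310. 177.] 296 323 158 187 [ 0.6319 -0.2159  0.04  ]
surface_plate 0.56 [356.  67.] 318 392 29 103 [ 0.6823 -0.0959  0.022 ]
surface_plate 0.37 [285. 143.] 275 335 129 191 [ 0.6275 -0.2036  0.022 ]
```

View pics/w2.png

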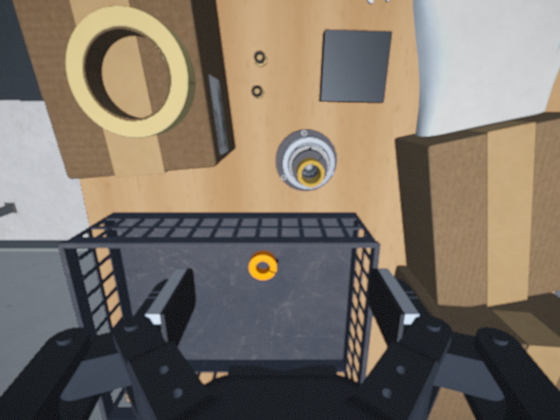

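The stack is at about (306,160) and the plate at (356,66). The orange look-alike at (262,267) is in the crate. Next I grasp the sleeve with the fingertips just above the collar.

Emit:
servo_tool([
  {"slide": [0.0105, 0.0148, 0.02], "twist": 0, "claw": 1},
  {"slide": [0.0105, 0.0147, 0.02], "twist": 0, "claw": 1},
  {"slide": [0, 0, 0.04], "twist": 0, "claw": 1},
  {"slide": [0, 0, 0.04], "twist": 0, "claw": 0.8},
  {"slide": [0, 0, 0.03], "twist": 0, "claw": 0.6},
  {"slide": [0, 0, 0], "twist": 0, "claw": 0.55},
  {"slide": [0, 0, 0], "twist": 0, "claw": 0.55},
  {"slide": [0, 0, 0], "twist": 0, "claw": 0.55},
])

```text
t: 5.95
tcp_pos: [0.6285, -0.2048, 0.114]
tcp_rot: [0.707, 0.707, 0.001, 0.001]
wrist_force: [0.1, 0.2, 0.6]
width: 0.0469
grip_force: 0.0
```

Run:
```python
from look import *
look("pics/w3.png",[("sleeve",.096)]); print(manip.sense()["width"])
```

```text
5.95 [ 0.6285 -0.2048  0.114 ] [-0.31  0.34  0.24  1.47  0.    1.26] a 89.99
sleeve 0.6 [277. 252.] 256 302 223 280 [ 0.6278 -0.201   0.096 ]
0.04655952422750788
```

View pics/w3.png

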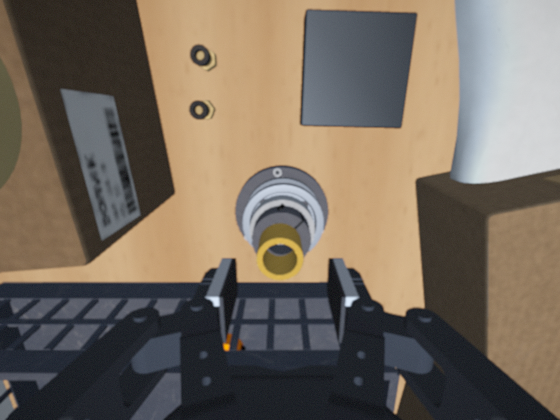

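The sleeve's top ring is centred near (281,258), between the fingers (tips at (228,290) and (338,290)).

Run:
```python
from h import *
for p,z in[((280.5,258),.096),((282,212),.012),((358,68),.022),((282,212),.006)]: print(at_z("wrist",p,z).round(4))
print(proj("wrist",[[.6285,-.2048,.09]]))
```

```text
[ 0.6287 -0.2051  0.096 ]
[ 0.6299 -0.205   0.012 ]
[ 0.6834 -0.0945  0.022 ]
[ 0.6299 -0.2071  0.006 ]
[[280.19060423 252.92663066]]
```

Emit:
servo_tool([
  {"slide": [0, 0, 0.022], "twist": 0, "claw": 0.55},
  {"slide": [0, 0, 0.02], "twist": 0, "claw": 0.55},
  {"slide": [0, 0, 0], "twist": 0, "claw": 0.55},
  {"slide": [0, 0, 0], "twist": 0, "claw": 0.55},
])

```text
t: 6.45
tcp_pos: [0.6279, -0.2045, 0.0705]
tcp_rot: [0.707, 0.707, 0.0, 0.0]
wrist_force: [-0.0, -0.2, 0.2]
width: 0.0468
grip_force: 0.0
```

Emit:
servo_tool([
  {"slide": [0, 0, 0], "twist": 0, "claw": 0.2},
  {"slide": [0, 0, 0], "twist": 0, "claw": 0.2},
  {"slide": [0, 0, 0], "twist": 0, "claw": 0.2},
  {"slide": [0, 0, 0], "twist": 0, "claw": 0.2},
  {"slide": [0, 0, 0], "twist": 0, "claw": 0.2},
])

```text
t: 6.95
tcp_pos: [0.6285, -0.2047, 0.0714]
tcp_rot: [0.707, 0.707, 0.001, 0.001]
wrist_force: [-0.8, -0.3, 6.5]
width: 0.0264
grip_force: 59.1
```

Emit:
servo_tool([
  {"slide": [0, 0, -0.02], "twist": 0, "claw": 0.2},
  {"slide": [0, 0, -0.03], "twist": 0, "claw": 0.2},
  {"slide": [0.0367, 0.0182, 0], "twist": 0, "claw": 0.2},
  {"slide": [0.0367, 0.0182, 0], "twist": 0, "claw": 0.2},
  {"slide": [0.0367, 0.0181, 0], "twist": 0, "claw": 0.2},
  {"slide": [0, 0, 0.03], "twist": 0, "claw": 0.2},
  {"slide": [0, 0, 0.03], "twist": 0, "claw": 0.2},
  {"slide": [0, 0, 0.02], "twist": 0, "claw": 0.2},
  {"slide": [0, 0, 0], "twist": 0, "claw": 0.2},
  {"slide": [0, 0, 0], "twist": 0, "claw": 0.2},
])

```text
t: 7.95
tcp_pos: [0.6822, -0.0943, 0.0401]
tcp_rot: [0.707, 0.707, 0.0, 0.0]
wrist_force: [-0.6, 0.6, -0.5]
width: 0.0265
grip_force: 59.2
```

Run:
```python
from h import *
save("wrist","pics/w4.png")
```

```text
(no output)
```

View pics/w4.png

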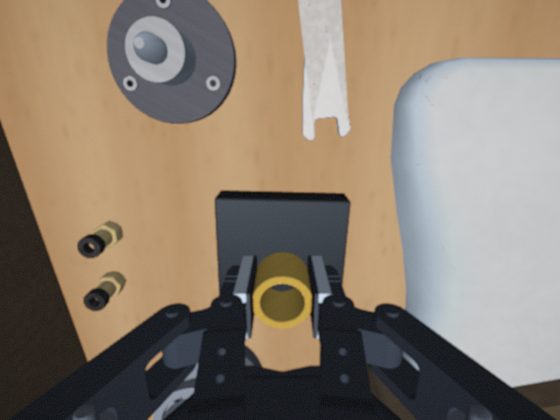

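The sleeve is upright in the fingers at (282,300), over the plate. The mandrel shows at (165,55).

Emit:
servo_tool([
  {"slide": [0, 0, 0.008], "twist": 0, "claw": 0.2},
  {"slide": [0, 0, 0.0075], "twist": 0, "claw": 0.2},
  {"slide": [0, 0, 0], "twist": 0, "claw": 0.2},
  {"slide": [0, 0, 0], "twist": 0, "claw": 0.2},
])

```text
t: 8.4
tcp_pos: [0.682, -0.0943, 0.0237]
tcp_rot: [0.707, 0.707, -0.0, -0.0]
wrist_force: [-0.0, -0.6, -1.2]
width: 0.0261
grip_force: 59.3
```

Emit:
servo_tool([
  {"slide": [0, 0, 0], "twist": 0, "claw": 0.45},
  {"slide": [0, 0, 0], "twist": 0, "claw": 0.45},
  {"slide": [0, 0, 0], "twist": 0, "claw": 0.45},
  {"slide": [0, 0, -0.015], "twist": 0, "claw": 0.5},
  {"slide": [0, 0, -0.03], "twist": 0, "claw": 0.6},
  {"slide": [0, 0, -0.04], "twist": 0, "claw": 0.7},
  {"slide": [0, 0, -0.02], "twist": 0, "claw": 0.7},
  {"slide": [-0.0367, -0.0178, 0], "twist": 0, "claw": 0.7},
  {"slide": [-0.0367, -0.0178, 0], "twist": 0, "claw": 0.7},
  {"slide": [-0.0367, -0.0178, 0], "twist": 0, "claw": 0.7},
])

```text
t: 9.4
tcp_pos: [0.6283, -0.2053, 0.1304]
tcp_rot: [0.707, 0.707, 0.0, 0.001]
wrist_force: [1.3, -0.6, -0.6]
width: 0.06
grip_force: 0.0
```

Emit:
servo_tool([
  {"slide": [0, 0, 0], "twist": 0, "claw": 0.7},
  {"slide": [0, 0, 0], "twist": 0, "claw": 0.7},
  {"slide": [0, 0, 0], "twist": 0, "claw": 0.7},
])

```text
t: 9.7
tcp_pos: [0.6291, -0.2038, 0.1295]
tcp_rot: [0.707, 0.707, 0.0, 0.0]
wrist_force: [-0.3, -0.5, -0.1]
width: 0.06
grip_force: 0.0
```

Run:
```python
from look import *
look("pics/w5.png",[("sleeve",.048),("collar",.07),("bearing",.054)])
```

```text
9.7 [ 0.6291 -0.2038  0.1295] [-0.31  0.34  0.28  1.51  0.    1.26] a 90.03
sleeve 0.63 [362.  70.] 334 380 49 93 [ 0.6808 -0.0965  0.048 ]
collar 0.84 [283. 234.] 253 308 200 257 [ 0.6291 -0.2022  0.07  ]
collar 0.75 [223. 330.] 214 242 324 335 [ 0.5866 -0.2898  0.07  ]
bearing 0.57 [285. 202.] 251 311 191 237 [ 0.6294 -0.1967  0.054 ]
```

View pics/w5.png

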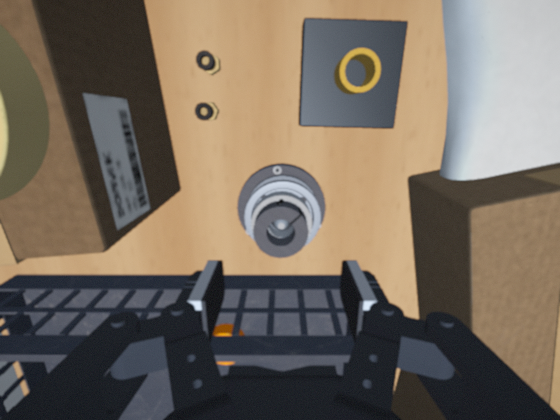

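The sleeve stands on the plate at (360,70). The collar's top is centred at about (281,231), under the gripper. Next I grasp the collar just above the bearing.

Emit:
servo_tool([
  {"slide": [0, 0, 0.03], "twist": 0, "claw": 0.65},
  {"slide": [0, 0, 0.03], "twist": 0, "claw": 0.65},
  {"slide": [0, 0, 0.013], "twist": 0, "claw": 0.65},
  {"slide": [0, 0, 0], "twist": 0, "claw": 0.65},
  {"slide": [0, 0, 0], "twist": 0, "claw": 0.65},
])

```text
t: 10.4
tcp_pos: [0.6291, -0.2042, 0.0568]
tcp_rot: [0.707, 0.707, 0.0, 0.0]
wrist_force: [-0.2, 0.7, 0.1]
width: 0.0555
grip_force: 0.0
```

Emit:
servo_tool([
  {"slide": [0, 0, 0], "twist": 0, "claw": 0.35},
  {"slide": [0, 0, 0], "twist": 0, "claw": 0.35},
  {"slide": [0, 0, 0], "twist": 0, "claw": 0.35},
  {"slide": [0, 0, 0], "twist": 0, "claw": 0.35},
])

```text
t: 10.8
tcp_pos: [0.6297, -0.2047, 0.0582]
tcp_rot: [0.707, 0.707, 0.001, 0.002]
wrist_force: [-0.5, 0.8, 6.3]
width: 0.0373
grip_force: 60.3
```

Run:
```python
from h import *
save("wrist","pics/w6.png");print(manip.sense())
```

```text
{'t': 10.85, 'q': array([-3.14254184e-01,  3.52225420e-01,  1.53911880e-01,  1.36899258e+00,
        1.30455658e-04,  1.25644378e+00]), 'qd': array([ 0.00261495, -0.0011059 , -0.00032209,  0.0008589 ,  0.00064214,
        0.00118828]), 'joint_efforts': array([-2.82258801e-01, -6.45163608e+01,  4.37494504e+01, -3.13087022e-01,
       -8.82334379e-02,  3.76429176e-03]), 'tcp_pos': array([ 0.62975459, -0.20464666,  0.05819198]), 'tcp_rot': array([0.70707084, 0.70714056, 0.00085016, 0.00152541]), 'wrist_force': array([-0.81990885,  0.36809946,  6.42023799]), 'moment': array([0.04945898, 0.17766287, 0.01876023]), 'grip_force': 60.31898617744446, 'width': 0.037393188042868016}
```

View pics/w6.png

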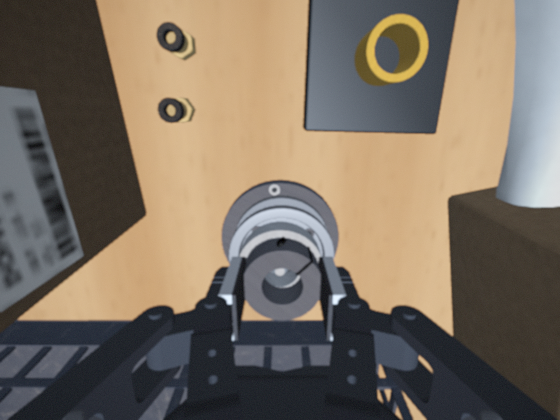

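The collar is gripped squarely at (282,275). Next I lift it and work out where the press and dish are.

Emit:
servo_tool([
  {"slide": [0, 0, -0.02], "twist": 0, "claw": 0.35},
  {"slide": [0, 0, -0.04], "twist": 0, "claw": 0.35},
  {"slide": [0, 0, -0.045], "twist": 0, "claw": 0.35},
  {"slide": [0, 0, -0.045], "twist": 0, "claw": 0.35},
  {"slide": [0, 0, -0.04], "twist": 0, "claw": 0.35},
  {"slide": [0, 0, 0], "twist": 0, "claw": 0.35},
])

```text
t: 11.45
tcp_pos: [0.63, -0.2048, 0.2535]
tcp_rot: [0.707, 0.707, 0.002, 0.005]
wrist_force: [0.9, -1.1, -0.4]
width: 0.0372
grip_force: 60.5
```

Run:
```python
from h import *
cs=K("side")
for p,z in[((340,305),0),((398,310),0),((345,237),.02),((407,240),.02),((378,255),.02),((425,130),.43),((390,130),.32),((348,216),.012),((303,281),.01),((418,226),.022)]: print("side",p,at_z("side",p,z,cs).round(3))
ct=K("top")
for p,z in[((240,230),.02),((195,240),.02),((232,165),.02),((157,153),.43),((205,175),.32),((248,247),.012),((194,260),.022),((259,176),.01),((298,155),.022),((210,275),0.02)]: print("top",p,at_z("top",p,z,ct).round(3))
a=cv2.imread("pics/top0.png")[130:290,150:280];b=cv2.imread("pics/side0.png")[100:320,310:450]
h=cv2.hconcat([cv2.resize(a,(450,554)),cv2.resize(b,(350,554))]);cv2.imwrite("pics/press.png",h)
```

```text
side (340, 305) [ 0.657  0.103 -0.   ]
side (398, 310) [0.625 0.21  0.   ]
side (345, 237) [0.499 0.06  0.02 ]
side (407, 240) [0.457 0.185 0.02 ]
side (378, 255) [0.521 0.139 0.02 ]
side (425, 130) [0.65  0.194 0.43 ]
side (390, 130) [0.508 0.123 0.32 ]
side (348, 216) [0.427 0.044 0.012]
side (303, 281) [0.637 0.018 0.01 ]
side (418, 226) [0.409 0.197 0.022]
top (240, 230) [0.474 0.068 0.02 ]
top (195, 240) [0.449 0.194 0.02 ]
top (232, 165) [0.656 0.088 0.02 ]
top (157, 153) [0.613 0.182 0.43 ]
top (205, 175) [0.584 0.108 0.32 ]
top (248, 247) [0.427 0.047 0.012]
top (194, 260) [0.393 0.196 0.022]
top (259, 176) [0.625 0.014 0.01 ]
top (298, 155) [ 0.68  -0.097  0.022]
top (210, 275) [0.351 0.153 0.02 ]
```

View pics/press.png

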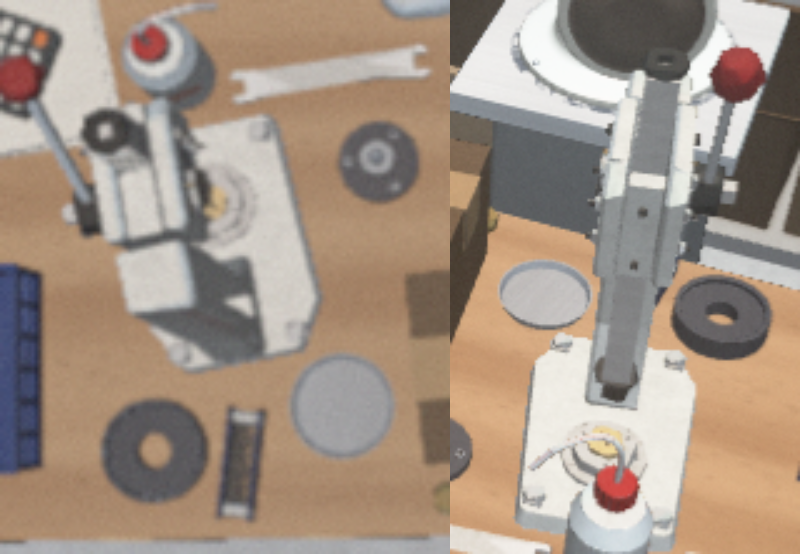

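Press column at about (0.50, 0.135). The dish sits at about (0.428, 0.046) and the bolster at about (0.40, 0.196). I'll turn so the wrist camera faces the robot, then go over the carton to the dish.

Emit:
servo_tool([
  {"slide": [0, 0, 0], "twist": -8.2, "claw": 0.35},
  {"slide": [0, 0, 0], "twist": -8.2, "claw": 0.35},
  {"slide": [0, 0, 0], "twist": -8.2, "claw": 0.35},
  {"slide": [0, 0, 0], "twist": -8.2, "claw": 0.35},
  {"slide": [0, 0, 0], "twist": -8.2, "claw": 0.35},
  {"slide": [0, 0, 0], "twist": -8.2, "claw": 0.35},
  {"slide": [0, 0, 0], "twist": -8.2, "claw": 0.35},
  {"slide": [0, 0, 0], "twist": -8.2, "claw": 0.35},
  {"slide": [0, 0, 0], "twist": -8.2, "claw": 0.35},
  {"slide": [0, 0, 0], "twist": -8.1, "claw": 0.35},
])

```text
t: 12.45
tcp_pos: [0.6286, -0.2044, 0.2457]
tcp_rot: [0.068, 0.998, 0.0, 0.0]
wrist_force: [-0.7, -0.2, -1.8]
width: 0.0374
grip_force: 60.5
```

Emit:
servo_tool([
  {"slide": [0, 0, 0], "twist": -8.1, "claw": 0.35},
  {"slide": [0.0285, 0.0358, 0], "twist": 0, "claw": 0.35},
  {"slide": [0.0285, 0.0358, 0], "twist": 0, "claw": 0.35},
  {"slide": [0.0285, 0.0358, 0], "twist": 0, "claw": 0.35},
  {"slide": [0.0285, 0.0358, 0], "twist": 0, "claw": 0.35},
  {"slide": [0.0285, 0.0358, 0], "twist": 0, "claw": 0.35},
  {"slide": [0.0285, 0.0358, 0], "twist": 0, "claw": 0.35},
  {"slide": [0.0285, 0.0358, 0], "twist": 0, "claw": 0.35},
  {"slide": [0, 0, 0], "twist": 0, "claw": 0.35},
  {"slide": [0, 0, 0], "twist": 0, "claw": 0.35},
])

```text
t: 13.45
tcp_pos: [0.4289, 0.0468, 0.2462]
tcp_rot: [-0.001, 1.0, 0.0, 0.001]
wrist_force: [-0.4, -0.6, -0.5]
width: 0.0375
grip_force: 60.6
```

Run:
```python
from look import *
c=look("pics/w7.png",[("dish",.012),("bolster",.022),("collar",.25)]); print(c[2][:3,3])
```

```text
13.45 [0.4289 0.0468 0.2462] [ 0.11 -0.19 -0.06  1.7  -0.    0.11] a 180.12
dish 0.65 [277. 175.] 245 314 142 208 [0.4275 0.0453 0.012 ]
bolster 0.89 [411. 150.] 367 442 113 183 [0.3923 0.1945 0.022 ]
collar 0.83 [284. 287.] 244 319 237 320 [0.4325 0.0482 0.25  ]
collar 0.49 [  1. 273.] 0 11 264 282 [ 0.4298 -0.0956  0.25  ]
[0.34880445 0.04818925 0.3889624 ]
```

View pics/w7.png

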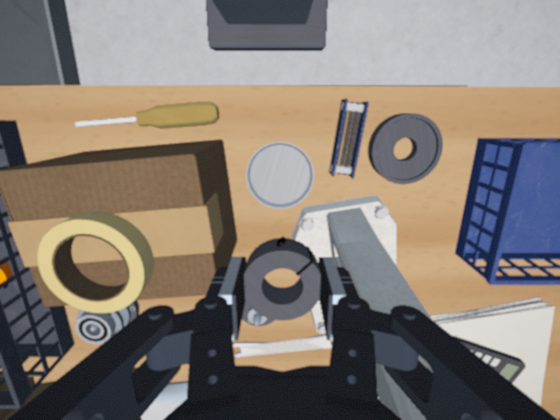

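The dish is at (280,175) and the bolster at (405,150). The collar hangs level and the press column's foot is at (345,215). I'll descend about 7 mm on the robot side of the dish's centre, to clear the column.

Emit:
servo_tool([
  {"slide": [0.007, 0, 0.03], "twist": 0, "claw": 0.35},
  {"slide": [0, 0, 0.04], "twist": 0, "claw": 0.35},
  {"slide": [0, 0, 0.04], "twist": 0, "claw": 0.35},
  {"slide": [0, 0, 0.04], "twist": 0, "claw": 0.35},
  {"slide": [0, 0, 0.04], "twist": 0, "claw": 0.35},
  {"slide": [0, 0, 0.02], "twist": 0, "claw": 0.35},
  {"slide": [0, 0, 0], "twist": 0, "claw": 0.35},
  {"slide": [0, 0, 0], "twist": 0, "claw": 0.35},
])

```text
t: 14.45
tcp_pos: [0.4225, 0.0457, 0.0362]
tcp_rot: [0.001, 1.0, -0.0, -0.0]
wrist_force: [-0.1, -0.2, -1.1]
width: 0.0374
grip_force: 60.7
```

Emit:
servo_tool([
  {"slide": [0, 0, 0.012], "twist": 0, "claw": 0.35},
  {"slide": [0, 0, 0.006], "twist": 0, "claw": 0.35},
  {"slide": [0, 0, 0.004], "twist": 0, "claw": 0.35},
  {"slide": [0, 0, 0], "twist": 0, "claw": 0.35},
  {"slide": [0, 0, 0], "twist": 0, "claw": 0.35},
])

```text
t: 14.95
tcp_pos: [0.4223, 0.0462, 0.014]
tcp_rot: [-0.0, 1.0, 0.0, 0.0]
wrist_force: [0.3, 0.4, -2.1]
width: 0.0371
grip_force: 60.7
```

Emit:
servo_tool([
  {"slide": [0, 0, 0.0015], "twist": 0, "claw": 0.35},
  {"slide": [0, 0, 0], "twist": 0, "claw": 0.35},
  {"slide": [0, 0, 0], "twist": 0, "claw": 0.53},
  {"slide": [0, 0, 0], "twist": 0, "claw": 0.53},
  {"slide": [0, 0, 0], "twist": 0, "claw": 0.53},
  {"slide": [0, 0, -0.01], "twist": 0, "claw": 0.53},
  {"slide": [0, 0, -0.03], "twist": 0, "claw": 0.53},
  {"slide": [0, 0, -0.04], "twist": 0, "claw": 0.53},
  {"slide": [0, 0, -0.045], "twist": 0, "claw": 0.53},
  {"slide": [0, 0, -0.045], "twist": 0, "claw": 0.53},
])

```text
t: 15.95
tcp_pos: [0.4218, 0.0461, 0.1848]
tcp_rot: [0.0, 1.0, -0.0, 0.0]
wrist_force: [1.2, -0.2, -0.1]
width: 0.0455
grip_force: 0.0
```

Emit:
servo_tool([
  {"slide": [0, 0, -0.045], "twist": 0, "claw": 0.7},
  {"slide": [0, 0, -0.02], "twist": 0, "claw": 0.7},
  {"slide": [0, 0, 0], "twist": 0, "claw": 0.7},
  {"slide": [0, 0, 0], "twist": 0, "claw": 0.7},
])

```text
t: 16.35
tcp_pos: [0.4223, 0.0462, 0.2476]
tcp_rot: [0.0, 1.0, 0.0, 0.0]
wrist_force: [0.4, 0.0, -0.9]
width: 0.06
grip_force: 0.0
```

Run:
```python
from look import *
c=look("pics/w8.png",[("dish",.012),("bolster",.022),("collar",.024)])
```

```text
16.35 [0.4223 0.0462 0.2476] [ 0.11 -0.2  -0.07  1.7  -0.    0.11] a 180.0
dish 0.65 [279. 180.] 247 313 148 212 [0.4273 0.0454 0.012 ]
bolster 0.83 [410. 154.] 367 442 119 188 [0.3924 0.1953 0.022 ]
collar 0.8 [  6. 277.] 0 15 264 289 [ 0.56   -0.3304  0.024 ]
collar 0.75 [288. 185.] 267 297 162 196 [0.4233 0.0479 0.024 ]
```

View pics/w8.png

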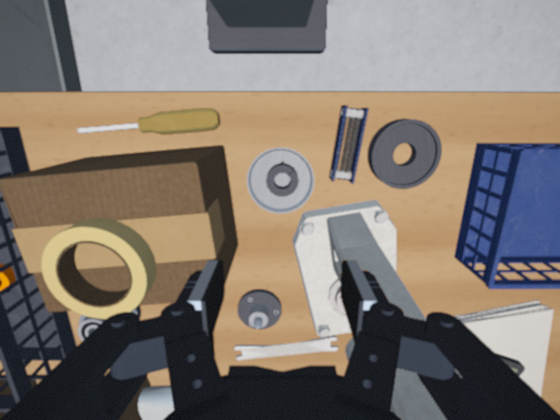

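The collar lies flat in the dish at (283,180). Back to the stack, turning to close along x again.

Emit:
servo_tool([
  {"slide": [-0.0295, -0.0358, 0], "twist": 0, "claw": 0.8},
  {"slide": [-0.0295, -0.0358, 0], "twist": 0, "claw": 0.8},
  {"slide": [-0.0295, -0.0358, 0], "twist": 0, "claw": 0.8},
  {"slide": [-0.0295, -0.0358, 0], "twist": 0, "claw": 0.8},
  {"slide": [-0.0295, -0.0358, 0], "twist": 0, "claw": 0.8},
  {"slide": [-0.0295, -0.0358, 0], "twist": 0, "claw": 0.8},
  {"slide": [-0.0295, -0.0358, 0], "twist": 0, "claw": 0.8},
  {"slide": [0, 0, 0], "twist": 8.2, "claw": 0.8},
])

```text
t: 17.35
tcp_pos: [0.6307, -0.2084, 0.2411]
tcp_rot: [0.073, 0.997, 0.001, -0.003]
wrist_force: [0.7, 0.3, -1.0]
width: 0.0681
grip_force: 0.0
```

Emit:
servo_tool([
  {"slide": [0, 0, 0], "twist": 8.2, "claw": 0.8},
  {"slide": [0, 0, 0], "twist": 8.2, "claw": 0.8},
  {"slide": [0, 0, 0], "twist": 8.2, "claw": 0.8},
  {"slide": [0, 0, 0], "twist": 8.2, "claw": 0.8},
  {"slide": [0, 0, 0], "twist": 8.2, "claw": 0.8},
  {"slide": [0, 0, 0], "twist": 8.2, "claw": 0.8},
  {"slide": [0, 0, 0], "twist": 8.2, "claw": 0.8},
  {"slide": [0, 0, 0], "twist": 8.2, "claw": 0.8},
  {"slide": [0, 0, 0], "twist": 8.2, "claw": 0.8},
  {"slide": [0, 0, 0], "twist": 8, "claw": 0.8},
])

```text
t: 18.35
tcp_pos: [0.6284, -0.2043, 0.2462]
tcp_rot: [0.709, 0.705, -0.0, -0.001]
wrist_force: [-0.8, -0.2, 0.5]
width: 0.0683
grip_force: 0.0
```

Emit:
servo_tool([
  {"slide": [0, 0, 0.05], "twist": 0, "claw": 0.8},
  {"slide": [0, 0, 0.05], "twist": 0, "claw": 0.8},
  {"slide": [0, 0, 0.02], "twist": 0, "claw": 0.8},
  {"slide": [0, 0, 0], "twist": 0, "claw": 0.8},
  {"slide": [0, 0, 0], "twist": 0, "claw": 0.8},
])

```text
t: 18.85
tcp_pos: [0.6286, -0.2043, 0.1277]
tcp_rot: [0.707, 0.707, -0.0, -0.0]
wrist_force: [0.7, -0.4, 0.6]
width: 0.0681
grip_force: 0.0
```

Run:
```python
from look import *
c=look("pics/w9.png",[("sleeve",.048),("bearing",.054),("stub",.012),("mandrel",.03)])
```

```text
18.85 [ 0.6286 -0.2043  0.1277] [-0.31  0.34  0.28  1.5  -0.    1.26] a 90.0
sleeve 0.56 [365.  66.] 335 382 46 92 [ 0.6807 -0.096   0.048 ]
bearing 0.72 [280. 233.] 251 312 191 253 [ 0.6291 -0.2031  0.054 ]
```

View pics/w9.png

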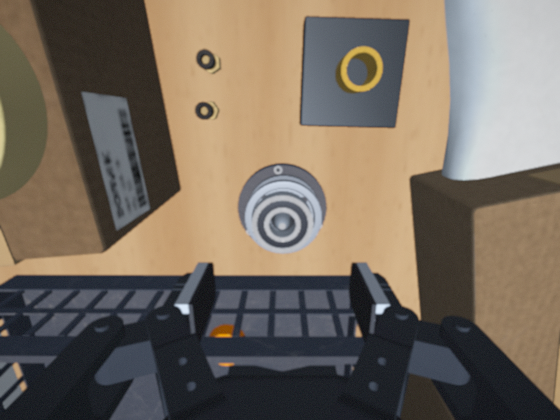

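The bearing's ring is centred at about (281,223), still on the pin.

Run:
```python
from h import *
im=cv2.imread("pics/w9.png"); print(at_z("wrist",(281.5,222.5),.054).round(4))
g=cv2.cvtColor(im[180:265,235:330],cv2.COLOR_BGR2GRAY)
cv2.imwrite("pics/w9c.png",cv2.resize(im[160:265,225:340],None,fx=5,fy=5,interpolation=cv2.INTER_CUBIC))
c=K("wrist")
t=np.linspace(0,2*np.pi,60)
for cy in(-.207,-.205,-.203):
    p=proj("wrist",np.c_[.629+.0235*np.cos(t),cy+.0235*np.sin(t),0*t+.054],c);print(cy,p.min(0),p.max(0))
    p=proj("wrist",np.c_[.629+.01025*np.cos(t),cy+.01025*np.sin(t),0*t+.054],c);print(" bore",p.min(0),p.max(0))
```

```text
[ 0.6302 -0.2043  0.054 ]
-0.207 [249.31819595 196.29472657] [310.5397838  253.44214116]
 bore [266.59831616 213.15110114] [293.29019291 238.05788255]
-0.205 [249.23030701 193.69527287] [310.61811691 251.1537598 ]
 bore [266.55742169 210.64507512] [293.32174763 235.68735577]
-0.203 [249.1419703  191.08129175] [310.69684885 248.85323351]
 bore [266.5163191  208.12524749] [293.35346318 233.30406466]
```

View pics/w9c.png

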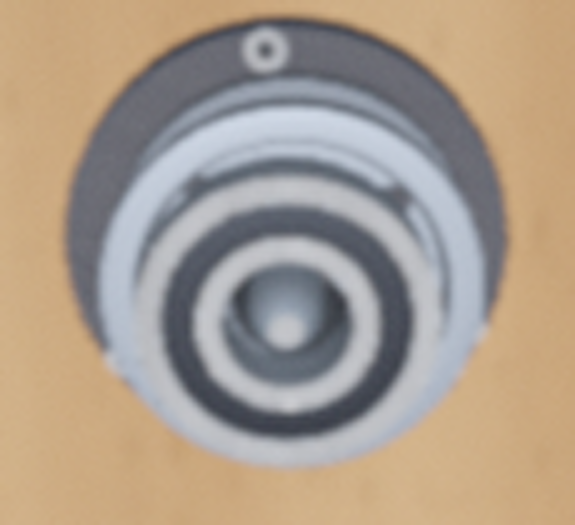

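Emit:
servo_tool([
  {"slide": [0, 0, 0.04], "twist": 0, "claw": 0.8},
  {"slide": [0, 0, 0.025], "twist": 0, "claw": 0.75},
  {"slide": [0, 0, 0], "twist": 0, "claw": 0.72},
  {"slide": [0, 0, 0], "twist": 0, "claw": 0.72},
])

```text
t: 19.5
tcp_pos: [0.6289, -0.2045, 0.0634]
tcp_rot: [0.707, 0.707, 0.0, 0.0]
wrist_force: [-0.2, 0.1, 0.9]
width: 0.0612
grip_force: 0.0
```

In the crop the bore spans about (269–296, 212–237), so the bearing's centre is near (0.631, -0.206).

Emit:
servo_tool([
  {"slide": [-0.0015, 0.0015, 0.01], "twist": 0, "claw": 0.7},
  {"slide": [0, 0, 0.0095], "twist": 0, "claw": 0.7},
  {"slide": [0, 0, 0], "twist": 0, "claw": 0.7},
  {"slide": [0, 0, 0], "twist": 0, "claw": 0.7},
])

```text
t: 19.9
tcp_pos: [0.6301, -0.2059, 0.0427]
tcp_rot: [0.707, 0.707, -0.0, -0.0]
wrist_force: [-0.4, -0.3, 0.1]
width: 0.0596
grip_force: 0.0
```

Emit:
servo_tool([
  {"slide": [0, 0, 0], "twist": 0, "claw": 0.45},
  {"slide": [0, 0, 0], "twist": 0, "claw": 0.45},
  {"slide": [0, 0, 0], "twist": 0, "claw": 0.45},
  {"slide": [0, 0, 0], "twist": 0, "claw": 0.45},
])

```text
t: 20.3
tcp_pos: [0.6306, -0.206, 0.0437]
tcp_rot: [0.707, 0.707, 0.0, 0.001]
wrist_force: [-0.6, -0.9, 5.9]
width: 0.0436
grip_force: 61.7
```

Emit:
servo_tool([
  {"slide": [0, 0, -0.02], "twist": 0, "claw": 0.45},
  {"slide": [0, 0, -0.04], "twist": 0, "claw": 0.45},
  {"slide": [0, 0, -0.04], "twist": 0, "claw": 0.45},
  {"slide": [0.04, 0, 0], "twist": 0, "claw": 0.45},
  {"slide": [0.04, 0, 0], "twist": 0, "claw": 0.45},
  {"slide": [0.04, 0, 0], "twist": 0, "claw": 0.45},
  {"slide": [0.036, 0, 0], "twist": 0, "claw": 0.45},
  {"slide": [0, 0, 0], "twist": 0, "claw": 0.45},
  {"slide": [0, 0, 0], "twist": 0, "claw": 0.45},
])

```text
t: 21.2
tcp_pos: [0.63, -0.049, 0.1425]
tcp_rot: [0.706, 0.708, -0.0, -0.0]
wrist_force: [1.2, 0.2, -1.1]
width: 0.0433
grip_force: 61.5
```

Run:
```python
from look import *
c=look("pics/w10.png",[("mandrel",.03),("bearing",.155)])
s=manip.sense()["tcp_pos"];print(manip.sense()["width"])
im=cv2.imread("pics/w10.png"); t=np.linspace(0,2*np.pi,80)
# expected bearing top rim if its axis is on the TCP axis
p=proj("wrist",np.c_[s[0]+.0235*np.cos(t),s[1]+.0235*np.sin(t),0*t+s[2]+.0103],c)
b=proj("wrist",np.c_[s[0]+.01025*np.cos(t),s[1]+.01025*np.sin(t),0*t+s[2]+.0103],c)
print(p.min(0),p.max(0),b.min(0),b.max(0))
cv2.polylines(im,[np.round(p*16).astype(int)],True,(0,0,255),1,cv2.LINE_AA,4); cv2.polylines(im,[np.round(b*16).astype(int)],True,(0,255,0),1,cv2.LINE_AA,4)
cv2.imwrite("pics/w10c.png",cv2.resize(im[60:360,110:450],None,fx=2,fy=2,interpolation=cv2.INTER_CUBIC))
```

```text
21.2 [ 0.63   -0.049   0.1425] [-0.08  0.27  0.21  1.52 -0.    1.49] a 90.1
mandrel 0.81 [274. 133.] 238 313 93 170 [0.6256 0.0163 0.03  ]
mandrel 0.22 [338. 249.] 323 355 240 270 [ 0.6841 -0.095   0.03  ]
bearing 0.89 [280. 285.] 238 325 228 321 [ 0.6307 -0.0427  0.155 ]
0.043375056963440996
[233.25133122 243.56696829] [327.15885013 325.33941199] [259.75046574 268.28655085] [300.67785001 303.88684671]
```

View pics/w10c.png

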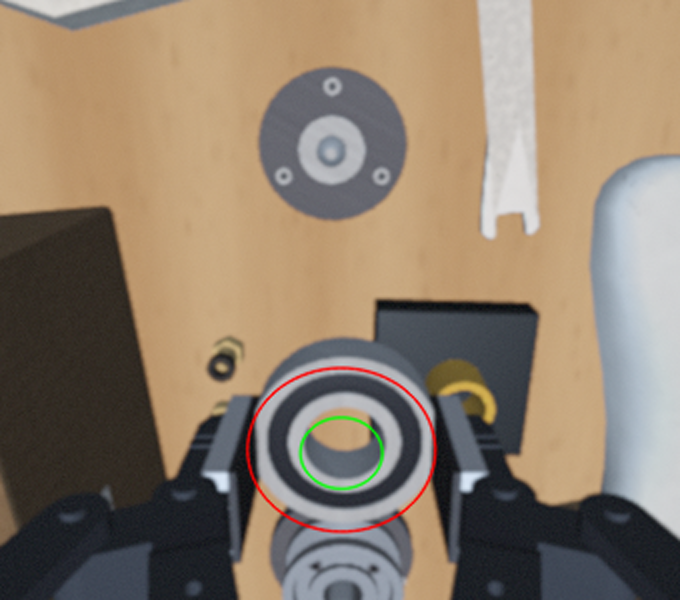

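The mandrel is at crop (332,148), with the shoulder centred near full-frame (276,134). The bearing is level in the fingers and sits slightly forward of the tool axis. I've used up my picture views, so from here I measure numerically, starting by fitting the seal ring.

```bash
cat > ring.py <<'E'
from h import *
from scipy.optimize import least_squares
def dark_ring(im,box,th):
    x0,y0,x1,y1=box; g=cv2.cvtColor(im[y0:y1,x0:x1],cv2.COLOR_BGR2GRAY)
    g=cv2.resize(g,None,fx=4,fy=4,interpolation=cv2.INTER_CUBIC)
    cs,h=cv2.findContours((g<th).astype("uint8"),cv2.RETR_CCOMP,cv2.CHAIN_APPROX_NONE)
    out=[]
    for i,c in enumerate(cs):
        if len(c)>150:
            e=cv2.fitEllipse(c); out.append((h[0][i][3],[round(v,1) for v in((e[0][0]+.5)/4-.5+x0,(e[0][1]+.5)/4-.5+y0,e[1][0]/4,e[1][1]/4)],len(c)))
    return out
E
python3 - <<'E'
from ring import *
a=cv2.imread("pics/w9.png");b=cv2.imread("pics/w10.png")
for th in(90,110,130):
    print(th,"w9",dark_ring(a,(248,190,316,256),th)); print(th,"w10",dark_ring(b,(242,232,322,324),th))
    print(th,"mandrel",dark_ring(b,(225,80,330,182),th+20))
E
```

```text
90 w9 [(np.int32(-1), [282.2, 224.8, 40.4, 45.7], 1001)]
90 w10 [(np.int32(-1), [297.8, 278.9, 5.4, 19.8], 176), (np.int32(-1), [281.9, 280.2, 65.9, 76.1], 815), (np.int32(9), [281.9, 280.8, 51.5, 58.1], 624), (np.int32(-1), [313.8, 239.9, 18.1, 24.5], 276)]
90 mandrel [(np.int32(-1), [275.9, 131.4, 71.7, 74.5], 843), (np.int32(3), [275.4, 134.5, 35.8, 36.5], 414)]
110 w9 [(np.int32(-1), [282.0, 224.2, 20.5, 23.9], 322), (np.int32(-1), [282.1, 224.1, 45.4, 49.3], 542), (np.int32(3), [282.0, 224.3, 36.4, 38.6], 426), (np.int32(-1), [283.6, 203.3, 20.8, 44.2], 370)]
110 w10 [(np.int32(-1), [305.6, 320.1, 8.1, 19.0], 170), (np.int32(-1), [255.9, 319.5, 9.4, 20.7], 187), (np.int32(-1), [282.2, 282.2, 31.5, 36.8], 465), (np.int32(-1), [281.9, 280.2, 66.7, 76.8], 820), (np.int32(3), [281.8, 280.8, 50.8, 57.4], 615), (np.int32(-1), [282.0, 250.3, 37.0, 81.0], 768)]
110 mandrel [(np.int32(-1), [275.8, 131.3, 73.4, 76.2], 855), (np.int32(4), [275.4, 134.5, 34.5, 35.1], 397)]
130 w9 [(np.int32(-1), [282.1, 224.4, 23.3, 25.3], 280), (np.int32(-1), [282.1, 224.0, 46.3, 50.1], 549), (np.int32(2), [282.0, 224.3, 35.6, 37.7], 417), (np.int32(-1), [281.2, 213.8, 42.3, 56.9], 500)]
130 w10 [(np.int32(-1), [305.5, 319.9, 8.4, 20.9], 182), (np.int32(-1), [256.1, 319.4, 9.8, 22.8], 204), (np.int32(-1), [282.2, 282.8, 31.9, 38.1], 476), (np.int32(-1), [281.9, 280.1, 67.5, 77.5], 831), (np.int32(3), [281.8, 280.8, 50.1, 56.7], 610), (np.int32(-1), [282.3, 250.0, 37.1, 80.6], 782)]
130 mandrel [(np.int32(-1), [275.3, 135.4, 14.1, 15.2], 168), (np.int32(-1), [275.8, 131.3, 74.8, 77.8], 876), (np.int32(5), [275.4, 134.5, 33.4, 34.1], 383)]
```

Run:
```python
from h import *
c=K("wrist"); s=manip.sense()["tcp_pos"]; print(s)
k,D,T=c
print("shoulder",at_z("wrist",(275.4,134.5),.03,c).round(4),"flange",at_z("wrist",(275.8,131.3),.01,c).round(4),"tip",at_z("wrist",(275.3,135.4),.045,c).round(4))
# w9 camera: same orientation, tcp .6286,-.2043,.1277
T9=T.copy(); T9[:3,3]+=np.array([.6286,-.2043,.1277])-s
c9=(k,D,T9); P9=at_z("wrist",(282.1,224.2),.054,c9); print("bearing on stack",P9.round(4))
d9=-((P9-T9[:3,3])@T9[:3,:3])[2]
for z in np.arange(.140,.158,.002):
    P=at_z("wrist",(281.9,280.4),z,c); d=-((P-T[:3,3])@T[:3,:3])[2]
    print(z.round(3),P.round(4),"size",(49.5*d9/d).round(1))
```

```text
[ 0.63011503 -0.05080519  0.1425363 ]
shoulder [0.6257 0.0122 0.03  ] flange [0.6257 0.0135 0.01  ] tip [0.6259 0.0127 0.045 ]
bearing on stack [ 0.6296 -0.2048  0.054 ]
0.14 [ 0.631  -0.0569  0.14  ] size 69.1
0.142 [ 0.631  -0.0557  0.142 ] size 70.1
0.144 [ 0.631  -0.0545  0.144 ] size 71.1
0.146 [ 0.631  -0.0533  0.146 ] size 72.1
0.148 [ 0.631 -0.052  0.148] size 73.2
0.15 [ 0.631  -0.0508  0.15  ] size 74.2
0.152 [ 0.631  -0.0496  0.152 ] size 75.4
0.154 [ 0.631  -0.0484  0.154 ] size 76.5
0.156 [ 0.631  -0.0472  0.156 ] size 77.7
```

Emit:
servo_tool([
  {"slide": [0.031, -0.0025, 0], "twist": 0, "claw": 0.45},
  {"slide": [0.031, -0.0027, 0.02], "twist": 0, "claw": 0.45},
  {"slide": [0, 0, 0.02], "twist": 0, "claw": 0.45},
  {"slide": [0, 0, 0], "twist": 0, "claw": 0.45},
  {"slide": [0, 0, 0], "twist": 0, "claw": 0.45},
  {"slide": [0, 0, 0], "twist": 0, "claw": 0.45},
  {"slide": [0, 0, 0], "twist": 0, "claw": 0.45},
])

```text
t: 22.05
tcp_pos: [0.6256, 0.0113, 0.104]
tcp_rot: [0.707, 0.707, 0.001, 0.001]
wrist_force: [0.4, 0.0, -1.2]
width: 0.0431
grip_force: 61.5
```

Run:
```python
from ring import *
s=manip.sense()["tcp_pos"];c=K("wrist"); im=save("wrist","pics/w11.png")[:,:,::-1].copy(); print(s,manip.sense()["tcp_pos"])
z=s[2]+.0103
for th in(100,130):
    for r in dark_ring(im,(242,232,322,324),th):
        if 55<r[1][2]<75 and r[1][3]<85: print("seal",r,at_z("wrist",r[1][:2],z,c).round(4))
P=proj("wrist",[s[0],s[1],.03],c)[0];x,y=np.round(P).astype(int);print(P)
for th in(110,130,150):
    for r in dark_ring(im,(x-65,y-60,x+65,y+40),th): print("m",th,r,[at_z("wrist",r[1][:2],q,c).round(4)[:2] for q in(.03,.01)])
```

```text
[0.62560409 0.01134447 0.10403514] [0.62549939 0.01150987 0.10384845]
seal (np.int32(-1), [281.9, 280.1, 66.6, 76.7], 818) [0.6265 0.0132 0.1143]
seal (np.int32(-1), [282.4, 262.0, 62.2, 82.6], 787) [0.6267 0.0233 0.1143]
seal (np.int32(-1), [281.9, 280.1, 67.8, 77.9], 832) [0.6265 0.0132 0.1143]
[280.56207994 223.39486418]
m 110 (np.int32(-1), [np.float64(281.9), np.float64(256.7), 19.0, 59.5], 531) [array([ 0.6266, -0.0168]), array([ 0.6266, -0.027 ])]
m 110 (np.int32(-1), [np.float64(281.3), np.float64(231.1), 93.5, 123.5], 1467) [array([0.6262, 0.005 ]), array([ 0.6261, -0.0032])]
m 110 (np.int32(8), [np.float64(280.3), np.float64(217.5), 29.1, 39.6], 409) [array([0.6254, 0.0161]), array([0.6253, 0.009 ])]
m 130 (np.int32(-1), [np.float64(281.9), np.float64(256.2), 18.8, 62.2], 542) [array([ 0.6266, -0.0164]), array([ 0.6266, -0.0265])]
m 130 (np.int32(-1), [np.float64(281.2), np.float64(229.7), 96.3, 120.8], 1475) [array([0.6261, 0.0062]), array([ 0.6261, -0.0019])]
m 130 (np.int32(4), [np.float64(280.3), np.float64(217.8), 28.9, 36.4], 481) [array([0.6254, 0.0159]), array([0.6253, 0.0087])]
m 150 (np.int32(-1), [np.float64(281.9), np.float64(255.7), 18.7, 65.5], 550) [array([ 0.6266, -0.016 ]), array([ 0.6266, -0.0261])]
m 150 (np.int32(-1), [np.float64(281.4), np.float64(228.3), 99.5, 119.0], 1517) [array([0.6262, 0.0073]), array([ 6.262e-01, -6.000e-04])]
m 150 (np.int32(16), [np.float64(280.3), np.float64(218.1), 28.2, 34.7], 471) [array([0.6254, 0.0156]), array([0.6253, 0.0084])]
```

Run:
```python
from h import *
c=K("wrist");im=cv2.imread("pics/w11.png");g=cv2.cvtColor(im,cv2.COLOR_BGR2GRAY)
print(list(enumerate(g[150:240,279:282].mean(1).round().astype(int).tolist(),150)))
for y in(.011,.013,.015):
    print(y,"flange top edge",proj("wrist",[.6255,y+.033,.01],c)[0].round(1),"shoulder far",proj("wrist",[.6255,y+.0135,.03],c)[0].round(1),"tip",proj("wrist",[[.6255,y,.046],[.6255,y+.006,.038],[.6255,y+.006,.030]],c).round(1).tolist())
```

```text
[(150, 149), (151, 150), (152, 150), (153, 150), (154, 150), (155, 150), (156, 150), (157, 150), (158, 151), (159, 149), (160, 150), (161, 150), (162, 151), (163, 150), (164, 151), (165, 151), (166, 152), (167, 152), (168, 152), (169, 152), (170, 137), (171, 94), (172, 68), (173, 86), (174, 98), (175, 99), (176, 100), (177, 101), (178, 124), (179, 152), (180, 161), (181, 140), (182, 105), (183, 90), (184, 111), (185, 145), (186, 163), (187, 147), (188, 115), (189, 99), (190, 96), (191, 96), (192, 96), (193, 96), (194, 94), (195, 97), (196, 101), (197, 103), (198, 96), (199, 94), (200, 92), (201, 92), (202, 98), (203, 130), (204, 162), (205, 174), (206, 175), (207, 175), (208, 176), (209, 176), (210, 176), (211, 173), (212, 168), (213, 152), (214, 121), (215, 110), (216, 115), (217, 123), (218, 127), (219, 131), (220, 136), (221, 139), (222, 145), (223, 147), (224, 151), (225, 159), (226, 166), (227, 165), (228, 141), (229, 105), (230, 91), (231, 90), (232, 92), (233, 93), (234, 92), (235, 92), (236, 93), (237, 99), (238, 130), (239, 164)]
0.011 flange top edge [280.5 176. ] shoulder far [280.5 207.2] tip [[280.5, 232.1], [280.5, 220.3], [280.6, 216.7]]
0.013 flange top edge [280.5 173.5] shoulder far [280.5 204.7] tip [[280.5, 229.5], [280.5, 217.7], [280.5, 214.2]]
0.015 flange top edge [280.5 171. ] shoulder far [280.5 202.1] tip [[280.5, 226.9], [280.5, 215.2], [280.5, 211.6]]
```

Emit:
servo_tool([
  {"slide": [0.001, -0.001, 0.03], "twist": 0, "claw": 0.45},
  {"slide": [0, 0, 0.018], "twist": 0, "claw": 0.45},
  {"slide": [0, 0, 0.006], "twist": 0, "claw": 0.45},
  {"slide": [0, 0, 0.006], "twist": 0, "claw": 0.45},
  {"slide": [0, 0, 0.004], "twist": 0, "claw": 0.45},
  {"slide": [0, 0, 0], "twist": 0, "claw": 0.45},
  {"slide": [0, 0, 0], "twist": 0, "claw": 0.45},
])

```text
t: 22.8
tcp_pos: [0.6244, 0.0131, 0.0395]
tcp_rot: [0.707, 0.707, 0.0, 0.0]
wrist_force: [0.6, -0.4, -0.9]
width: 0.0434
grip_force: 61.5
```

Emit:
servo_tool([
  {"slide": [0, 0, 0.003], "twist": 0, "claw": 0.45},
  {"slide": [0, 0, 0.002], "twist": 0, "claw": 0.45},
  {"slide": [0, 0, 0], "twist": 0, "claw": 0.45},
  {"slide": [0, 0, 0], "twist": 0, "claw": 0.45},
  {"slide": [0, 0, 0], "twist": 0, "claw": 0.45},
])

```text
t: 23.3
tcp_pos: [0.6239, 0.0131, 0.0338]
tcp_rot: [0.707, 0.707, -0.0, -0.0]
wrist_force: [0.6, -0.2, -1.2]
width: 0.0433
grip_force: 61.5
```

Emit:
servo_tool([
  {"slide": [0, 0, 0.001], "twist": 0, "claw": 0.45},
  {"slide": [0, 0, 0], "twist": 0, "claw": 0.45},
  {"slide": [0, 0, 0], "twist": 0, "claw": 0.7},
  {"slide": [0, 0, 0], "twist": 0, "claw": 0.7},
  {"slide": [0, 0, 0], "twist": 0, "claw": 0.7},
  {"slide": [0, 0, -0.02], "twist": 0, "claw": 0.7},
  {"slide": [0, 0, -0.04], "twist": 0, "claw": 0.8},
  {"slide": [0, 0, -0.04], "twist": 0, "claw": 0.9},
  {"slide": [0, 0, -0.02], "twist": 0, "claw": 1},
  {"slide": [0, 0, 0], "twist": 0, "claw": 1},
])

```text
t: 24.3
tcp_pos: [0.6255, 0.0131, 0.1567]
tcp_rot: [0.707, 0.707, 0.002, 0.002]
wrist_force: [-0.4, -0.2, -0.5]
width: 0.0855
grip_force: 0.0
```

Emit:
servo_tool([
  {"slide": [-0.035, 0, 0], "twist": 0, "claw": 1},
  {"slide": [-0.035, 0, 0], "twist": 0, "claw": 1},
  {"slide": [0, 0, 0], "twist": 0, "claw": 1},
  {"slide": [0, 0, 0], "twist": 0, "claw": 1},
  {"slide": [0, 0, 0], "twist": 0, "claw": 1},
  {"slide": [0, 0, 0], "twist": 0, "claw": 1},
])

```text
t: 24.9
tcp_pos: [0.6239, -0.056, 0.1524]
tcp_rot: [0.707, 0.707, -0.0, -0.0]
wrist_force: [1.0, 0.0, -0.3]
width: 0.0851
grip_force: 0.0
```

Run:
```python
from ring import *
from look import look
c=look("pics/w12.png",[("bearing",.044),("mandrel",.01)])
im=cv2.imread("pics/w12.png");s=manip.sense();print(s["tcp_pos"])
x,y=np.round(proj("wrist",[.6255,.0142,.044],c)[0]).astype(int);print(x,y)
for th in(90,110,130):
    for r in dark_ring(im,(x-50,y-50,x+50,y+50),th): print(th,r,[at_z("wrist",r[1][:2],q,c).round(4)[:2] for q in(.044,.01)])
```

```text
24.9 [ 0.6239 -0.056   0.1524] [-0.09  0.26  0.22  1.53  0.    1.48] a 90.06
bearing 0.63 [294. 126.] 254 310 96 155 [0.6248 0.0144 0.044 ]
bearing 0.61 [286. 336.] 257 316 304 368 [ 0.6296 -0.1906  0.044 ]
mandrel 0.95 [282. 120.] 247 318 86 160 [0.6252 0.0149 0.01  ]
[ 0.62401404 -0.05618868  0.15273529]
283 126
110 (np.int32(-1), [np.float64(297.1), np.float64(137.5), 7.4, 20.2], 153) [array([0.637, 0.005]), array([0.6386, 0.0021])]
110 (np.int32(-1), [np.float64(282.8), np.float64(122.8), 69.9, 72.9], 825) [array([0.6254, 0.0164]), array([0.6255, 0.0151])]
110 (np.int32(10), [np.float64(282.3), np.float64(124.6), 61.9, 65.0], 743) [array([0.625, 0.015]), array([0.625 , 0.0135])]
130 (np.int32(-1), [np.float64(282.2), np.float64(125.1), 47.5, 49.4], 550) [array([0.6249, 0.0147]), array([0.6249, 0.0131])]
130 (np.int32(1), [np.float64(282.1), np.float64(125.6), 36.6, 37.6], 427) [array([0.6248, 0.0143]), array([0.6248, 0.0127])]
130 (np.int32(-1), [np.float64(282.7), np.float64(122.8), 71.5, 74.7], 836) [array([0.6253, 0.0164]), array([0.6254, 0.0151])]
130 (np.int32(4), [np.float64(282.3), np.float64(124.6), 60.4, 63.6], 714) [array([0.625, 0.015]), array([0.625 , 0.0135])]
```

The bearing's seal ring measures 0.6 mm off the mandrel axis and level. Now the pulley.

Emit:
servo_tool([
  {"slide": [-0.04, 0.002, 0], "twist": 0, "claw": 1},
  {"slide": [-0.04, 0.002, 0], "twist": 0, "claw": 1},
  {"slide": [-0.04, 0.001, 0], "twist": 0, "claw": 1},
  {"slide": [-0.028, 0, 0], "twist": 0, "claw": 1},
  {"slide": [0, 0, 0], "twist": 0, "claw": 1},
  {"slide": [0, 0, 0], "twist": 0, "claw": 1},
  {"slide": [0, 0, 0], "twist": 0, "claw": 1},
  {"slide": [0, 0, 0], "twist": 0, "claw": 1},
])

```text
t: 25.85
tcp_pos: [0.6292, -0.2037, 0.1529]
tcp_rot: [0.707, 0.708, 0.0, 0.0]
wrist_force: [0.1, -0.5, 0.1]
width: 0.0852
grip_force: 0.0
```

Run:
```python
from ring import *
from look import look
c=look("pics/w13.png",[("pulley",.04),("stub",.012)])
im=cv2.imread("pics/w13.png");t=np.linspace(0,2*np.pi,90)
g=cv2.cvtColor(im,cv2.COLOR_BGR2GRAY)
for r in(.031,.01025):
    p=proj("wrist",np.c_[.63+r*np.cos(t),-.205+r*np.sin(t),0*t+.04],c); print(r,p.min(0).round(1),p.max(0).round(1))
x,y=np.round(proj("wrist",[.63,-.205,.04],c)[0]).astype(int);print(x,y)
print(x-50,g[y-1:y+2,x-50:x+50].mean(0).astype(int).tolist()); print(y-50,g[y-50:y+60,x-1:x+2].mean(1).astype(int).tolist())
```

```text
25.85 [ 0.6292 -0.2037  0.1529] [-0.31  0.34  0.33  1.55  0.    1.26] a 90.08
stub 0.77 [278. 170.] 240 321 159 224 [ 0.6288 -0.1962  0.012 ]
0.031 [246.7 174.7] [316.8 241.3]
0.01025 [270.2 198.1] [293.4 220.1]
282 209
232 [177, 177, 177, 176, 176, 176, 175, 174, 170, 155, 130, 111, 105, 104, 114, 146, 176, 192, 195, 197, 192, 167, 142, 164, 190, 196, 196, 196, 195, 190, 182, 186, 194, 197, 196, 196, 197, 192, 169, 123, 78, 65, 81, 98, 112, 120, 127, 132, 136, 137, 135, 133, 127, 120, 111, 100, 91, 81, 69, 61, 64, 116, 170, 194, 196, 195, 194, 193, 192, 190, 191, 192, 194, 194, 195, 197, 191, 167, 145, 167, 189, 193, 192, 191, 184, 158, 121, 110, 128, 157, 171, 176, 175, 174, 174, 173, 173, 172, 171, 170]
159 [133, 91, 90, 108, 120, 124, 127, 127, 123, 111, 100, 118, 150, 160, 145, 125, 164, 207, 215, 210, 207, 199, 189, 190, 200, 205, 206, 208, 208, 202, 178, 163, 192, 207, 206, 204, 202, 199, 192, 171, 131, 108, 107, 110, 110, 111, 111, 113, 117, 126, 135, 145, 153, 163, 178, 189, 193, 192, 187, 164, 129, 145, 186, 197, 194, 191, 189, 186, 182, 180, 186, 188, 190, 191, 177, 136, 124, 158, 183, 188, 185, 181, 182, 180, 180, 180, 180, 180, 180, 180, 181, 181, 180, 180, 180, 181, 182, 181, 181, 181, 181, 181, 182, 176, 152, 100, 51, 42, 44, 44]
```

The pulley's edges and bore put its axis at about (0.630, -0.205).

Emit:
servo_tool([
  {"slide": [-0.0013, 0.001, 0.03], "twist": 0, "claw": 1},
  {"slide": [0, 0, 0.04], "twist": 0, "claw": 1},
  {"slide": [0, 0, 0.04], "twist": 0, "claw": 1},
  {"slide": [0, 0, 0.0245], "twist": 0, "claw": 1},
  {"slide": [0, 0, 0], "twist": 0, "claw": 1},
  {"slide": [0, 0, 0], "twist": 0, "claw": 1},
  {"slide": [0, 0, 0], "twist": 0, "claw": 1},
])

```text
t: 26.7
tcp_pos: [0.6312, -0.2064, 0.0207]
tcp_rot: [0.707, 0.707, 0.001, 0.001]
wrist_force: [-0.5, -0.4, 0.1]
width: 0.0852
grip_force: 0.0
```

Emit:
servo_tool([
  {"slide": [0, 0, 0], "twist": 0, "claw": 0.6},
  {"slide": [0, 0, 0], "twist": 0, "claw": 0.6},
  {"slide": [0, 0, 0], "twist": 0, "claw": 0.6},
  {"slide": [0, 0, 0], "twist": 0, "claw": 0.6},
  {"slide": [0, 0, 0], "twist": 0, "claw": 0.6},
])

```text
t: 27.2
tcp_pos: [0.6309, -0.2065, 0.0209]
tcp_rot: [0.707, 0.707, 0.001, 0.001]
wrist_force: [-2.4, 0.9, 9.2]
width: 0.0603
grip_force: 63.5
```

Emit:
servo_tool([
  {"slide": [0, 0, -0.01], "twist": 0, "claw": 0.6},
  {"slide": [0, 0, -0.02], "twist": 0, "claw": 0.6},
  {"slide": [0, 0, -0.03], "twist": 0, "claw": 0.6},
  {"slide": [0, 0, -0.04], "twist": 0, "claw": 0.6},
  {"slide": [0, 0, -0.04], "twist": 0, "claw": 0.6},
  {"slide": [0, 0, -0.04], "twist": 0, "claw": 0.6},
  {"slide": [0, 0, -0.05], "twist": 0, "claw": 0.6},
  {"slide": [0, 0, 0], "twist": 0, "claw": 0.6},
  {"slide": [0, 0, 0], "twist": 0, "claw": 0.6},
  {"slide": [0, 0, 0], "twist": 0, "claw": 0.6},
])

```text
t: 28.2
tcp_pos: [0.6296, -0.206, 0.2465]
tcp_rot: [0.707, 0.707, -0.001, -0.001]
wrist_force: [-0.5, -0.1, -5.3]
width: 0.0604
grip_force: 66.2
```

```bash
cat > pul.py <<'E'
from ring import *
def pul(fn,zoff=.0191):
    s=manip.sense();c=K("wrist");im=save("wrist",fn)[:,:,::-1].copy();p=s["tcp_pos"];print(p.round(4),s["width"])
    t=np.linspace(0,2*np.pi,90);z=p[2]+zoff
    q=proj("wrist",np.c_[p[0]+.01025*np.cos(t),p[1]+.01025*np.sin(t),0*t+z],c);print("expected bore",q.min(0).round(1),q.max(0).round(1))
    x,y=np.round(q.mean(0)).astype(int);g=cv2.cvtColor(im,cv2.COLOR_BGR2GRAY)
    print("row",x-40,g[y-1:y+2,x-40:x+40].mean(0).astype(int).tolist());print("col",y-50,g[y-50:y+60,x-1:x+2].mean(1).astype(int).tolist())
    return c,im
E
python3 -c "
from pul import *
pul('pics/w14.png')"
```

```text
[ 0.6296 -0.206   0.2465] 0.06038698159866498
expected bore [258.1 274.3] [301.6 311.8]
row 240 [172, 172, 171, 172, 170, 166, 166, 170, 171, 172, 171, 172, 172, 172, 172, 173, 172, 173, 173, 165, 138, 94, 64, 62, 65, 67, 68, 70, 70, 68, 71, 70, 71, 72, 71, 72, 73, 73, 73, 73, 73, 73, 73, 73, 73, 72, 73, 73, 73, 71, 71, 69, 69, 70, 68, 66, 66, 65, 65, 65, 63, 60, 64, 101, 146, 169, 173, 172, 172, 171, 171, 170, 172, 171, 171, 171, 171, 169, 167, 167]
col 243 [178, 182, 184, 183, 184, 184, 185, 186, 186, 187, 184, 164, 115, 78, 100, 149, 181, 187, 185, 183, 182, 181, 179, 179, 178, 177, 176, 175, 164, 135, 104, 95, 97, 96, 94, 91, 82, 78, 73, 74, 72, 74, 74, 72, 74, 73, 73, 73, 73, 73, 73, 72, 72, 74, 73, 74, 73, 74, 73, 72, 73, 74, 74, 72, 72, 84, 126, 160, 174, 173, 171, 171, 171, 170, 169, 168, 168, 168, 166, 165, 167, 169, 169, 169, 169, 164, 144, 115, 100, 101, 100, 108, 133, 159, 167, 168, 167, 167, 167, 166, 164, 146, 113, 91, 88, 89, 87, 90, 96, 101]
```

The pulley is held level, within about 1 mm of the tool axis. I'll turn, go round the press's front and stop short of the bolster to measure.

Emit:
servo_tool([
  {"slide": [0, 0, 0], "twist": -8.2, "claw": 0.6},
  {"slide": [0, 0, 0], "twist": -8.2, "claw": 0.6},
  {"slide": [0, 0, 0], "twist": -8.2, "claw": 0.6},
  {"slide": [0, 0, 0], "twist": -8.2, "claw": 0.6},
  {"slide": [0, 0, 0], "twist": -8.2, "claw": 0.6},
  {"slide": [0, 0, 0], "twist": -8.2, "claw": 0.6},
  {"slide": [0, 0, 0], "twist": -8.2, "claw": 0.6},
  {"slide": [0, 0, 0], "twist": -8.2, "claw": 0.6},
  {"slide": [0, 0, 0], "twist": -8.2, "claw": 0.6},
  {"slide": [0, 0, 0], "twist": -8.1, "claw": 0.6},
])

```text
t: 29.25
tcp_pos: [0.6294, -0.206, 0.2462]
tcp_rot: [0.068, 0.998, 0.0, -0.002]
wrist_force: [0.4, 0.2, -3.5]
width: 0.0605
grip_force: 66.2
```

Emit:
servo_tool([
  {"slide": [0, 0, 0], "twist": -8.0, "claw": 0.6},
  {"slide": [0.0288, 0.0308, 0], "twist": 0, "claw": 0.6},
  {"slide": [0.0288, 0.0308, 0], "twist": 0, "claw": 0.6},
  {"slide": [0.0288, 0.0308, 0], "twist": 0, "claw": 0.6},
  {"slide": [0.0288, 0.0308, 0], "twist": 0, "claw": 0.6},
  {"slide": [0.0288, 0.0308, 0], "twist": 0, "claw": 0.6},
  {"slide": [0.0288, 0.0308, 0], "twist": 0, "claw": 0.6},
  {"slide": [0.0288, 0.0308, 0], "twist": 0, "claw": 0.6},
  {"slide": [0.0288, 0.0308, 0], "twist": 0, "claw": 0.6},
  {"slide": [0, 0, 0], "twist": 0, "claw": 0.6},
])

```text
t: 30.25
tcp_pos: [0.3967, 0.0429, 0.2475]
tcp_rot: [-0.001, 1.0, 0.0, -0.001]
wrist_force: [0.5, 0.1, -3.7]
width: 0.0603
grip_force: 66.7
```

Emit:
servo_tool([
  {"slide": [0.0, 0.04, 0], "twist": 0, "claw": 0.6},
  {"slide": [0, 0.04, 0], "twist": 0, "claw": 0.6},
  {"slide": [0, 0.04, 0], "twist": 0, "claw": 0.6},
  {"slide": [0, 0.036, 0], "twist": 0, "claw": 0.6},
  {"slide": [0, 0, 0], "twist": 0, "claw": 0.6},
  {"slide": [0, 0, 0], "twist": 0, "claw": 0.6},
  {"slide": [0, 0, 0], "twist": 0, "claw": 0.6},
  {"slide": [0, 0, 0], "twist": 0, "claw": 0.6},
])

```text
t: 31.05
tcp_pos: [0.4003, 0.1957, 0.248]
tcp_rot: [0.002, 1.0, -0.0, -0.0]
wrist_force: [-0.6, 0.7, -4.0]
width: 0.0604
grip_force: 67.1
```

```bash
python3 -c "
from pul import *
c,im=pul('pics/w15.png')
for r in cut_out('bolster','wrist')[:2]:
    ys,xs=np.nonzero(r['region']); print(r['score'],xs.min(),xs.max(),ys.min(),ys.max(),[at_z('wrist',[(xs.min()+xs.max())/2,(ys.min()+ys.max())/2],z,c).round(4) for z in(.022,.011)])
t=np.linspace(0,6.283,90)
q=proj('wrist',np.c_[.3955+.042*np.cos(t),.196+.042*np.sin(t),0*t+.022],c);print(q.min(0),q.max(0))
x,y=np.round(q.mean(0)).astype(int)
for th in(80,100,120): print(th,[ (r,at_z('wrist',r[1][:2],.022,c).round(4)) for r in dark_ring(im,(x-60,y-60,x+60,y+60),th)])
"
```

```text
[0.4003 0.1957 0.248 ] 0.06035166843945616
expected bore [256.7 269.7] [300.4 307.6]
row 239 [169, 169, 168, 168, 169, 168, 164, 165, 168, 169, 169, 169, 170, 168, 169, 170, 170, 169, 170, 171, 162, 135, 92, 65, 62, 63, 65, 66, 65, 66, 67, 67, 66, 67, 67, 66, 69, 68, 68, 68, 67, 69, 68, 68, 68, 69, 70, 69, 68, 69, 70, 69, 68, 68, 70, 68, 68, 67, 67, 67, 65, 64, 61, 65, 98, 142, 165, 169, 169, 168, 168, 169, 169, 168, 169, 168, 168, 169, 168, 163]
col 239 [178, 176, 173, 171, 174, 176, 176, 177, 178, 178, 178, 179, 179, 180, 177, 160, 114, 75, 88, 138, 174, 181, 178, 177, 176, 175, 174, 173, 173, 172, 171, 170, 173, 190, 213, 221, 223, 223, 223, 219, 198, 140, 76, 64, 67, 68, 67, 67, 68, 68, 69, 68, 67, 68, 68, 68, 68, 68, 69, 68, 68, 66, 69, 67, 69, 68, 68, 67, 67, 78, 120, 155, 169, 170, 168, 167, 167, 167, 167, 167, 166, 167, 164, 164, 165, 166, 166, 167, 167, 160, 140, 112, 97, 98, 99, 105, 125, 150, 164, 166, 166, 165, 165, 165, 165, 165, 162, 158, 149, 137]
0.59 248 316 138 206 [array([0.3929, 0.1973, 0.022 ]), array([0.3951, 0.1973, 0.011 ])]
[246.79579296 139.15933755] [315.13
[... 851 characters left out ...]
14.6], 333), array([0.4226, 0.1943, 0.022 ])), ((np.int32(-1), [np.float64(232.1), np.float64(161.7), 12.6, 67.7], 501), array([0.3801, 0.1367, 0.022 ]))]
120 [((np.int32(-1), [np.float64(281.7), np.float64(231.1), 10.9, 54.3], 514), array([0.4711, 0.1967, 0.022 ])), ((np.int32(-1), [np.float64(280.9), np.float64(311.6), 150.5, 197.9], 757), array([0.5958, 0.1951, 0.022 ])), ((np.int32(-1), [np.float64(282.5), np.float64(170.9), 65.5, 67.3], 762), array([0.3916, 0.1979, 0.022 ])), ((np.int32(2), [np.float64(282.4), np.float64(170.2), 20.9, 23.2], 251), array([0.3907, 0.1978, 0.022 ])), ((np.int32(-1), [np.float64(230.2), np.float64(158.5), 18.7, 79.3], 824), array([0.3762, 0.1346, 0.022 ]))]
```

Emit:
servo_tool([
  {"slide": [0.009, 0.0005, 0.02], "twist": 0, "claw": 0.6},
  {"slide": [0, 0, 0.04], "twist": 0, "claw": 0.6},
  {"slide": [0, 0, 0.04], "twist": 0, "claw": 0.6},
  {"slide": [0, 0, 0], "twist": 0, "claw": 0.6},
  {"slide": [0, 0, 0], "twist": 0, "claw": 0.6},
  {"slide": [0, 0, 0], "twist": 0, "claw": 0.6},
  {"slide": [0, 0, 0], "twist": 0, "claw": 0.6},
])

```text
t: 31.85
tcp_pos: [0.3924, 0.1976, 0.1506]
tcp_rot: [0.001, 1.0, 0.001, 0.002]
wrist_force: [0.7, -1.0, -3.9]
width: 0.0599
grip_force: 67.7
```

```bash
python3 -c "
from pul import *
c,im=pul('pics/w16.png'); p=manip.sense()['tcp_pos']
print('pulley',at_z('wrist',(282,290.6),p[2]+.0191,c).round(4))
g=cv2.cvtColor(im,cv2.COLOR_BGR2GRAY); x=281
print('col 90',g[90:260,x-1:x+2].mean(1).astype(int).tolist())
for X in(.390,.393,.396):
    print(X,proj('wrist',[[X-.042,.1975,.022],[X-.042,.1975,0],[X-.037,.1975,.022],[X-.037,.1975,.016],[X-.014,.1975,.016],[X+.014,.1975,.016]],c)[:,1].round(1))
y=int(proj('wrist',[.392,.1975,.022],c)[0][1]); 
print('row',y,g[y-1:y+2,200:360].mean(0).astype(int).tolist()); print(proj('wrist',[[.392,.1975-.042,.022],[.392,.1975+.042,.022]],c))
"
```

```text
[0.3924 0.1976 0.1506] 0.05991617551240549
expected bore [256.8 269.9] [300.5 307.7]
row 239 [163, 163, 164, 163, 164, 162, 160, 160, 162, 163, 163, 164, 164, 164, 164, 164, 164, 164, 165, 165, 157, 131, 88, 61, 59, 61, 62, 63, 63, 63, 63, 64, 64, 65, 65, 64, 64, 63, 63, 63, 63, 64, 65, 67, 64, 65, 67, 67, 65, 67, 66, 66, 65, 66, 66, 63, 65, 64, 65, 62, 61, 61, 58, 60, 94, 137, 159, 164, 164, 164, 164, 164, 163, 164, 164, 164, 163, 164, 163, 157]
col 239 [172, 171, 165, 160, 167, 171, 171, 173, 172, 172, 173, 173, 174, 174, 172, 155, 108, 70, 84, 133, 169, 176, 173, 171, 171, 171, 169, 169, 168, 166, 166, 165, 164, 165, 166, 165, 159, 152, 144, 135, 116, 85, 63, 63, 64, 66, 64, 64, 65, 64, 64, 63, 65, 64, 65, 65, 63, 63, 65, 65, 64, 64, 64, 64, 66, 63, 64, 65, 62, 76, 118, 153, 165, 165, 163, 163, 162, 161, 161, 161, 161, 160, 160, 158, 160, 160, 161, 162, 161, 156, 136, 105, 93, 93, 95, 99, 122, 146, 159, 161, 160, 160, 160, 158, 166, 191, 210, 217, 216, 215]
pulley [0.3934 0.1991 0.1693]
col 90 [189, 189, 189, 189, 189, 189, 190, 190, 190, 190, 188, 189, 190, 191, 191, 187, 176, 16
[... 1008 characters left out ...]
, 175, 175, 175, 176, 176, 171, 155, 127, 108, 100, 101, 96, 87, 93, 100, 102, 101, 103, 102, 103, 104, 105, 103, 102, 103, 102, 102, 102, 104, 104, 104, 104, 103, 103, 102, 100, 91, 99, 138, 165, 175, 175, 175, 175, 175, 175, 175, 175, 175, 175, 175, 176, 175, 176, 175, 175, 175, 176, 174, 175, 176, 176, 177, 175, 163, 132, 102, 99, 100, 100, 100, 100, 102, 102, 102, 101, 101, 100, 99, 98, 98, 99, 101, 103, 103, 103, 102, 101, 100, 96, 83, 86, 97, 99, 100, 109, 135, 162, 174, 176, 175, 175, 176, 175, 175, 175, 175, 175, 175, 175, 175, 175, 175, 175, 174, 176, 175, 175, 175, 176, 175, 175, 175, 174, 174, 174, 174, 174, 173, 174, 173]
[[234.77212463 199.46911222]
 [325.13203837 199.28149592]]
```

Emit:
servo_tool([
  {"slide": [-0.0005, -0.001, 0.03], "twist": 0, "claw": 0.6},
  {"slide": [0, 0, 0.04], "twist": 0, "claw": 0.6},
  {"slide": [0, 0, 0.03], "twist": 0, "claw": 0.6},
  {"slide": [0, 0, 0.012], "twist": 0, "claw": 0.6},
  {"slide": [0, 0, 0.004], "twist": 0, "claw": 0.6},
  {"slide": [0, 0, 0], "twist": 0, "claw": 0.6},
  {"slide": [0, 0, 0], "twist": 0, "claw": 0.6},
  {"slide": [0, 0, 0], "twist": 0, "claw": 0.6},
])

```text
t: 32.7
tcp_pos: [0.3926, 0.1965, 0.0338]
tcp_rot: [0.001, 1.0, 0.0, 0.001]
wrist_force: [-0.7, 0.1, -2.5]
width: 0.0603
grip_force: 67.7
```

Emit:
servo_tool([
  {"slide": [0, 0, 0.004], "twist": 0, "claw": 0.6},
  {"slide": [0, 0, 0.003], "twist": 0, "claw": 0.6},
  {"slide": [0, 0, 0.001], "twist": 0, "claw": 0.6},
  {"slide": [0, 0, 0], "twist": 0, "claw": 0.6},
  {"slide": [0, 0, 0], "twist": 0, "claw": 0.6},
  {"slide": [0, 0, 0], "twist": 0, "claw": 0.6},
])

```text
t: 33.3
tcp_pos: [0.3919, 0.1962, 0.0249]
tcp_rot: [0.001, 1.0, 0.0, 0.0]
wrist_force: [-3.2, -2.1, 6.2]
width: 0.0603
grip_force: 68.5
```

Emit:
servo_tool([
  {"slide": [0, 0, 0], "twist": 0, "claw": 0.85},
  {"slide": [0, 0, 0], "twist": 0, "claw": 0.9},
  {"slide": [0, 0, 0], "twist": 0, "claw": 1},
  {"slide": [0, 0, 0], "twist": 0, "claw": 1},
  {"slide": [0, 0, -0.02], "twist": 0, "claw": 1},
  {"slide": [0, 0, -0.04], "twist": 0, "claw": 1},
  {"slide": [0, 0, -0.045], "twist": 0, "claw": 1},
  {"slide": [0, 0, -0.045], "twist": 0, "claw": 1},
  {"slide": [0, 0, -0.045], "twist": 0, "claw": 1},
  {"slide": [0, 0, -0.03], "twist": 0, "claw": 1},
])

```text
t: 34.3
tcp_pos: [0.3921, 0.1963, 0.2525]
tcp_rot: [0.001, 1.0, 0.001, 0.001]
wrist_force: [1.2, 0.2, 0.2]
width: 0.0855
grip_force: 0.0
```

Emit:
servo_tool([
  {"slide": [0, -0.04, 0], "twist": 0, "claw": 1},
  {"slide": [0, -0.04, 0], "twist": 0, "claw": 1},
  {"slide": [0, 0, 0], "twist": 0, "claw": 1},
  {"slide": [0, 0, 0], "twist": 0, "claw": 1},
  {"slide": [0, 0, 0], "twist": 0, "claw": 1},
  {"slide": [0, 0, 0], "twist": 0, "claw": 1},
])

```text
t: 34.9
tcp_pos: [0.3916, 0.1169, 0.2491]
tcp_rot: [0.0, 1.0, 0.0, -0.0]
wrist_force: [0.3, -0.5, -0.7]
width: 0.0859
grip_force: 0.0
```

```bash
python3 -c "
from ring import *
from look import look
c=look('pics/w17.png',[('pulley',.044),('bolster',.022),('collar',.024),('dish',.012),('bearing',.044),('mandrel',.01)])
im=cv2.imread('pics/w17.png');t=np.linspace(0,6.283,90)
for r,z,n in((.031,.044,'pulley'),(.01025,.044,'bore'),(.042,.022,'bolster')):
    q=proj('wrist',np.c_[.394+r*np.cos(t),.198+r*np.sin(t),0*t+z],c);print(n,q.min(0).round(1),q.max(0).round(1))
x,y=np.round(proj('wrist',[.394,.198,.044],c)[0]).astype(int)
for th in(90,110,130):
    for r in dark_ring(im,(x-55,y-55,x+55,y+55),th): print(th,r,at_z('wrist',r[1][:2],.044,c).round(4)[:2])
for n in('top','side'):
    optics.camera(n)
    for q,z in(('sleeve',.035),('collar',.016),('bearing',.037),('pulley',.03)): print(n,q,[(round(r['score'],2),at_z(n,r['pixel'],z)[:2].round(3)) for r in find_in(q,n)[:2]])
"
```

```text
34.9 [0.3916 0.1169 0.2491] [ 0.29 -0.24 -0.09  1.72  0.    0.29] a 179.97
pulley 0.75 [348. 183.] 321 375 154 207 [0.3902 0.1956 0.044 ]
bolster 0.57 [329. 160.] 311 379 144 211 [0.3913 0.1965 0.022 ]
collar 0.95 [225. 207.] 211 242 187 218 [0.423  0.0484 0.024 ]
dish 0.95 [223. 205.] 193 257 172 234 [0.4273 0.0441 0.012 ]
bearing 0.69 [206. 338.] 193 224 324 357 [0.6197 0.015  0.044 ]
mandrel 0.56 [214. 319.] 193 235 306 346 [0.6228 0.0154 0.01  ]
pulley [323.4 157.2] [376.4 208.9]
bore [341.1 175.1] [358.6 192.2]
bolster [312.2 145.2] [380.  211.7]
90 (np.int32(-1), [np.float64(351.4), np.float64(184.6), 9.3, 15.8], 158) [0.3951 0.1999]
90 (np.int32(-1), [np.float64(369.1), np.float64(160.5), 3.5, 20.9], 158) [0.3668 0.2182]
90 (np.int32(-1), [np.float64(353.8), np.float64(186.8), 75.2, 89.8], 486) [0.3977 0.2029]
90 (np.int32(-1), [np.float64(297.8), np.float64(160.3), 7.2, 61.1], 500) [0.3666 0.1366]
110 (np.int32(-1), [np.float64(351.2), np.float64(184.5), 10.5, 16.7], 167) [0.3949 0.1997]
110 (np.int32(-1), [np.float64(346.0), np.float64(178.5), 62.3, 65.5], 1179) [0.3878 0.19
[... 245 characters left out ...]
1.5, 17.6], 181) [0.3948 0.1996]
130 (np.int32(-1), [np.float64(344.9), np.float64(177.4), 67.4, 68.5], 774) [0.3865 0.1917]
130 (np.int32(10), [np.float64(349.1), np.float64(181.7), 52.9, 54.6], 804) [0.3916 0.197 ]
130 (np.int32(-1), [np.float64(298.7), np.float64(159.2), 8.7, 77.1], 617) [0.3653 0.1376]
top sleeve [(0.52, array([ 0.672, -0.097]))]
top collar [(0.62, array([ 0.562, -0.361]))]
top bearing [(0.57, array([0.636, 0.012])), (0.33, array([ 0.632, -0.199]))]
top pulley []
side sleeve [(0.61, array([ 0.682, -0.097]))]
side collar [(0.79, array([0.422, 0.043])), (0.58, array([ 0.556, -0.368]))]
side bearing [(0.84, array([0.639, 0.017]))]
side pulley [(0.55, array([0.396, 0.202]))]
```

All four parts measure in place and level.

```bash
python3 -c "
from rig import manip
print(manip.sign_off())"
```

```text
the job is handed in; nothing more can be done
None
```

All four parts are released at their stations and the job is handed in: sleeve on the plate, collar in the dish, bearing on the mandrel and pulley in the bolster. The camera measurements put each within tolerance, but `sign_off` returned no verdict.

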